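# Stack the cartridge-case trays on the comparison stand and lock it

### The arm

A 7-joint arm with a two-finger parallel gripper is mounted at the origin on the work surface. World frame = base frame: x ahead of the robot, y to its left, z up, the work surface at z = 0. Lengths are in mm, angles in rad, forces in N, time in s.
With the tool pointing down it reaches from about 425 to 1025 mm from the base axis. Payload 3.6 kg.
Tool frame: the origin (TCP) lies midway between the tips of the shut fingers; the grasp point (between the pads) lies 19 mm behind it (bot.grip_point_offset is the distance from the TCP to the grasp point, in mm); z points along the fingers, y is the direction in which the jaws open and shut (so a half turn about z gives the same grasp; the last joint's range is limited). The gripper opens to 85 mm and grips with 20 to 120 N. Pads are 22 mm wide; open, the fingers measure 114 mm over their backs; the gripper's body (76 mm by 85 mm) begins 54 mm behind the grasp point. The pads swing forward as they close: fully open they stand 13 mm farther back than shut.
Start: joints at [-1.206, 0.591, 0.048, 1.609, -0.033, 0.943, -0.034], TCP at [320.429, 650.35, 231.302] pointing down, gripper open.
Joint ranges: [-2.69, 2.69], [-0.47, 2.24], [-1.27, 1.36], [0.19, 2.51], [-1.53, 4.68], [0.08, 2.07], [-3.09, 3.09]. Speed limits (rad/s): [2.57, 2.57, 3.14, 3.14, 3.14, 3.14, 3.14].

### API

Orientations are given as [roll, pitch, yaw] about the fixed x, y, z axes, in that order (R = Rz(yaw) Ry(pitch) Rx(roll)).
In Python, from workcell import sense, optics, sign_off, bot gives the robot as it stands.
- The arm moves only by the tool apply_moves, never from a script. Its argument "moves" is text: rows parted by semicolons, each of 7 numbers parted by spaces: the opening in per cent of the stroke, from 0 (shut) to 100 (fully open), then the shift along the world's x, y, z in mm, then the turn, a rotation vector about the world's x, y, z in rad. In form: fingers tx ty tz wx wy wz; .... A call has 1 to 20 rows; each row shifts and turns the commanded pose from where the row before left it; what a row does not reach is not made up. A row lasts 1/12 s, in which the tool goes at most 41.7 mm and 7.16 degrees, less where a joint would pass 70% of its speed; a pose out of reach is approached as far as the arm can. A call is refused whole if a number of a shift passes 41.7 or a number of a turn 0.125, either way. A call with a gripper value outside its range is refused whole. The fingers move at their own pace and stop on an object; "grip_force" is the grip in N (left out, the last holds). Time passes only in rows, so rows that do not move let the fingers close. It gives the time, the measured TCP pose, the force and the opening at its end, in the units of the state.
- sense(): the state, without advancing time (a new reading comes with each control period).
- optics.grab_frame(name): name is "scene" or "top" or "wrist"; returns a dict with "frame" (384x512x3 uint8, red, green, blue), "intrinsics" (3x3 intrinsics, pixels), "R" (3x3) and "t" (3): a world point X has camera coordinates R X + t; the wrist camera has in their place "hand_eye" (4x4, takes a point from camera to tool coordinates, whose origin is the TCP and whose axes are the flange's). Camera axes: x right, y down, z forward; pixel columns grow to the right and rows downward; lengths in mm; the calibration is good to about 2 mm. The wrist camera is an equidistant fisheye: a pixel r from the principal point sees the ray r / f radians off the axis. A picture is of the moment at which its call begins: read the wrist's pose just before it. There is no depth.
- sign_off(): hands the job in, once; it reports no verdict.
The state is a dict: "t": time; "joint_pos": joint angles; "joint_velocities": joint speeds; "joint_torque": joint torques, N m; "ee_pos": TCP position; "eef_rot": TCP orientation; "wrist_force": force on the tool from outside, world axes, zero at the start; "wrist_torque": the same for the moment, N m; "opening": finger opening in mm.
Only numpy, scipy, OpenCV 4.12 (cv2) and the standard library are available. Lean on these libraries where they do the work, as an engineer would, in place of code of your own. Each camera call takes 0.05 s, during which the arm holds its last target.

### The job

First take the steel reference bar off the sloping stand and lay it level along the middle of its narrow raised rest. Then stack every tray of cartridge cases on the stand, in any order, squarely on the slope, with all corner pins fully down in the sockets below; put the cover on top the same way; and last swing the stand's lever over to its locked stop. Leave the bar on its rest and do not knock over or push about the other things on the bench.

Things in the scene. Friction and masses are not known exactly. Their poses are not given: they have to be found in the camera images.
- tray1: loose black tray of brass cartridge cases (fixed in it), 2 to 4 such are present, 0.2 kg. Plate 92 (x) x 136 (y) x 8 mm; origin: centre of its underside, z up. Upright grey grip rib in the middle: 14 mm thick in x, 50 mm long in y, top at z 40 mm. Four 8 mm round-ended corner pins reach to z -10 mm (x +-34, y +-56); it stands on them, origin 10 mm over the bench. Same turned half round.
- tray2: tray exactly like tray1. Above the pins stand four square tube posts, 20 mm wide, tops at z 44 mm, with 11 mm square sockets open at the top (play +-1.5 mm). Seated on another tray, the plate rests on its post tops: origin 44 mm above that tray's origin along its z. Cases at y +-34 reach z 29 mm.
- tray3: tray exactly like tray1 and tray2
- tray4: tray exactly like tray1 and tray2
- cover: loose cover: white plate 92 (x) x 136 (y) x 6 mm without posts, same four pins as a tray (to 10 mm below the plate), black upright grip rib along y (14 mm thick in x, 50 mm long, top 40 mm above the underside). Origin: centre of the plate's underside. Same turned half round. 0.18 kg. Seated: origin 44 mm above the top tray's.
- deck: the stand's sloping top, fixed: plate 92 x 136 mm, four 16 mm high tube posts with 11 mm sockets like a tray's. Origin: centre of the plane of the post tops, 85 mm over the bench; z is its normal, tipped 10 degrees towards its own -x (towards the robot), y level along its length. A first tray seated has this origin and axes. Plate face at z -16 mm.
- lock (a joint): locking lever on the stand's foot, rad: 0 unlocked (start 0 to 0.15), 1.0 at the stop, locked. It stays where it is left; 1 to 2 N at the knob moves it. It does not move the deck.
- lock_tip (a point): centre of the lever's black 26 mm knob, on a 10 mm rod 70 mm long. Pivot 32 mm over the bench, 150 mm horizontally from the deck's origin towards the deck's -x (robot side), axis along that line. At joint 0 the lever leans 0.5 rad to the deck's -y; locking swings it over to lean 0.5 rad to +y.
- bar: loose steel reference bar, 20 (x) x 150 (y) x 24 (z) mm, origin at its centre, 0.3 kg; at the start it lies on the deck plate between the posts, along the deck's y, in the way of the first tray.
- rest: narrow raised rest for the bar, fixed: round dark foot 90 mm diameter, thin column, level top pad 26 (x) x 70 (y) mm, 90 mm over the bench. Origin: centre of the foot's underside, directly below the pad's centre. The bar lies on it along y, its centre 102 mm over the bench.
- objective: black microscope objective lens standing on the bench, 34 mm diameter, 48 mm high, origin at its underside. A bystander: leave it standing where it is.
- dish: white bowl, 60 mm diameter, 18 mm high, origin at its underside. A bystander: leave it standing where it is.
- solvent: amber bottle, 44 mm diameter, 100 mm high, origin at its underside. A bystander: leave it standing where it is.
- driver: screwdriver lying down, 150 mm long along its x. A bystander: leave it standing where it is.
- tape: roll of tape lying flat, 64 mm diameter, 18 mm high, origin at its underside. A bystander: leave it standing where it is.
- filmpot: white round pot, 32 mm diameter, 45 mm high, origin at its underside. A bystander: leave it standing where it is.
- notecase: flat cardboard case 100 x 70 x 22 mm, origin at its underside. A bystander: leave it standing where it is.

How it is judged:
By the outcome, as a careful person would: the job done as asked, in the order asked, and still so for the second after the job is handed in, with the robot touching nothing.
Of tray1, tray2, tray3, tray4 only 2 to 4 are there at a start; the rules pass over those that are not, and their reading is None.
At some moment in a run one of tray1, tray2, tray3, tray4, cover may be knocked a few centimetres aside while the robot is not near it.
It also fails if it takes over 210 s, if anything falls off the work surface, if the arm or the gripper's body presses on something with over 40 N, if the wrist force passes 120 N, or if a joint passes its speed limit or range.

## Working session

There is one attempt and no reset: what is moved stays moved. The work goes in short steps, Python scripts to look and compute and a tool call to move; the robot and the scene stay as the last step left them, time stands still between calls to the robot, and variables do not carry over. Pictures are saved under pics/ and viewed, and the job is handed in when it is done.

Besides the shell and the picture viewer there is one more tool, called after "Emit:" as a command line: name --argument value ..., lists and objects as JSON in quotes. apply_moves: Moves the arm, as the interface text tells. Its arguments: {"type":"object","properties":{"moves":{"type":"string"},"grip_force":{"type":"number"}},"required":["moves"]}

```bash
ls; mkdir -p pics
cat > h.py <<'E'
import numpy as np,cv2
from workcell import sense,optics,bot
def grab(n,f):
    s=sense(); d=optics.grab_frame(n); cv2.imwrite('pics/'+f,cv2.cvtColor(d['frame'],cv2.COLOR_RGB2BGR)); return s,d
def ray(d,u,v):
    K=np.array(d['intrinsics']);R=np.array(d['R']);t=np.array(d['t'])
    r=R.T@np.linalg.inv(K)@np.array([u,v,1.]); return -R.T@t,r/np.linalg.norm(r)
def onz(d,u,v,z):
    o,r=ray(d,u,v); return o+r*(z-o[2])/r[2]
def proj(d,X):
    K=np.array(d['intrinsics']);c=np.array(d['R'])@np.array(X,float)+np.array(d['t']);p=K@c;return p[:2]/p[2]
E
python3 - <<'E'
from h import *
s=sense();print({k:np.round(v,3) for k,v in s.items()})
for n in ['scene','top','wrist']:
    s,d=grab(n,n+'0.png')
    print(n,np.round(d['intrinsics'],1).tolist(),np.round(d.get('hand_eye',0),4).tolist() if n=='wrist' else (np.round(d['R'],4).tolist(),np.round(d['t'],1).tolist()))
E
```

```text
pics
{'t': np.float64(0.0), 'joint_pos': array([-1.207,  0.592,  0.048,  1.61 , -0.033,  0.943, -0.034]), 'joint_velocities': array([-0.   , -0.001, -0.   , -0.001,  0.001, -0.   , -0.   ]), 'joint_torque': array([ 1.0000e-03, -5.4871e+01,  1.5470e+00, -1.9812e+01,  9.0000e-03,
        9.0000e-03, -0.0000e+00]), 'ee_pos': array([320.064, 649.598, 230.134]), 'eef_rot': array([-3.139,  0.   ,  2.684]), 'wrist_force': array([-0.705,  0.239,  0.188]), 'wrist_torque': array([-0.022,  0.011, -0.025]), 'opening': np.float64(85.441)}
scene [[427.4, 0.0, 250.7], [0.0, 427.4, 188.6], [0.0, 0.0, 1.0]] ([[0.8582, 0.5131, -0.0161], [0.3021, -0.5301, -0.7923], [-0.4151, 0.675, -0.61]], [-538.9, -119.1, 1528.6])
top [[354.7, 0.0, 256.8], [0.0, 354.7, 191.5], [0.0, 0.0, 1.0]] ([[-0.0227, -0.9997, -0.0029], [-0.9948, 0.0229, -0.0992], [0.0993, 0.0007, -0.9951]], [34.0, 593.2, 910.8])
wrist [[297.3, 0.0, 253.7], [0.0, 297.3, 196.3], [0.0, 0.0, 1.0]] [[0.0002, -0.9629, -0.2697, 67.0223], [1.0, 0.0001, 0.0004, 0.4429], [-0.0004, -0.2697, 0.9629, -140.9032], [0.0, 0.0, 0.0, 1.0]]
```

View pics/scene0.png

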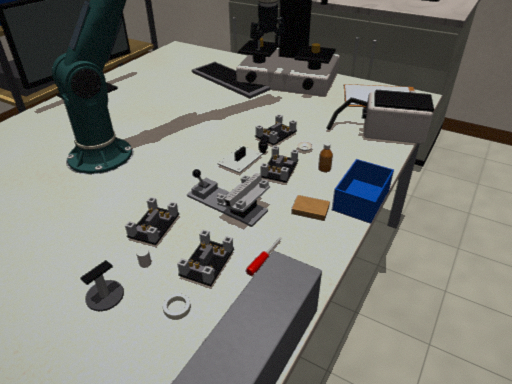

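View pics/top0.png

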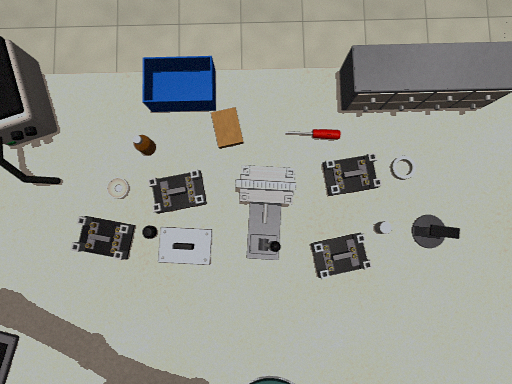

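View pics/wrist0.png

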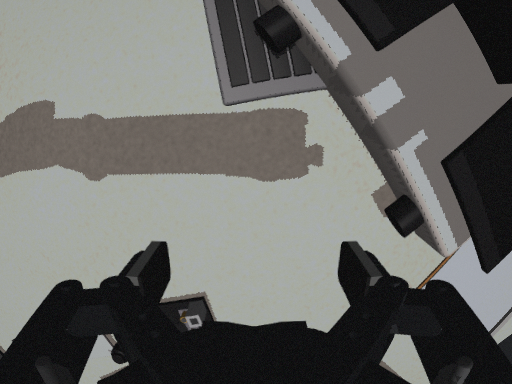

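The scene view shows four trays around the stand, with the cover, rest and bystanders. In the top view the trays are at (351,174), (340,255), (178,191) and (104,238). The cover is at (185,245), the stand at (266,185), the knob at (276,247) and the rest foot at (430,232). Next I'll enlarge the crops.

Run:
```python
import cv2
im=cv2.imread('pics/top0.png')
a=cv2.resize(im[150:280,60:225],None,fx=4.5,fy=4.5,interpolation=cv2.INTER_CUBIC);cv2.imwrite('pics/c1.png',a)
a=cv2.resize(im[140:285,305:470],None,fx=4,fy=4,interpolation=cv2.INTER_CUBIC);cv2.imwrite('pics/c2.png',a)
a=cv2.resize(im[155:270,225:310],None,fx=5,fy=5,interpolation=cv2.INTER_CUBIC);cv2.imwrite('pics/c3.png',a)
```

```text
(no output)
```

View pics/c1.png

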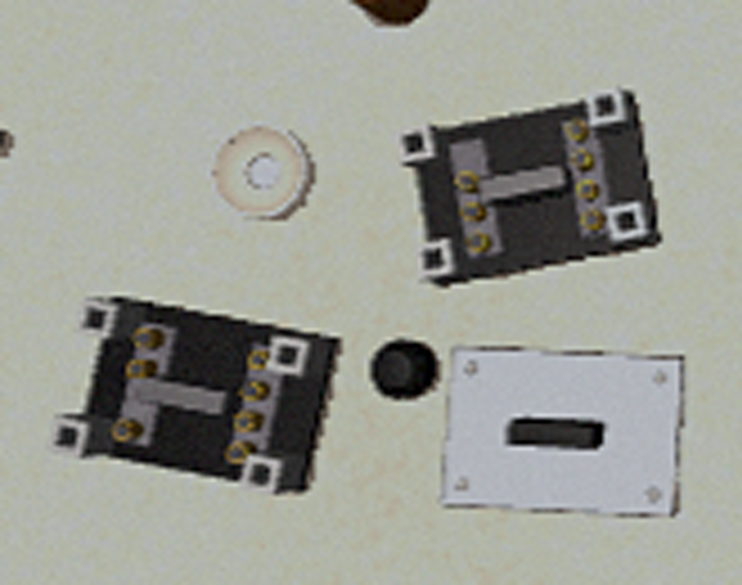

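View pics/c2.png

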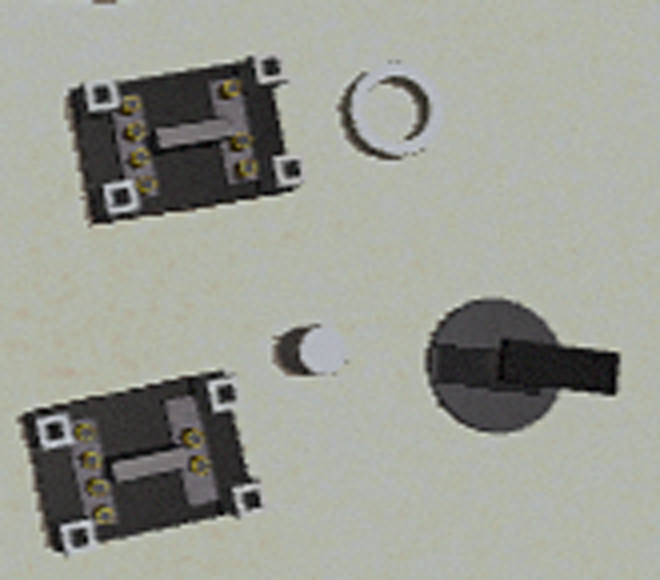

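View pics/c3.png

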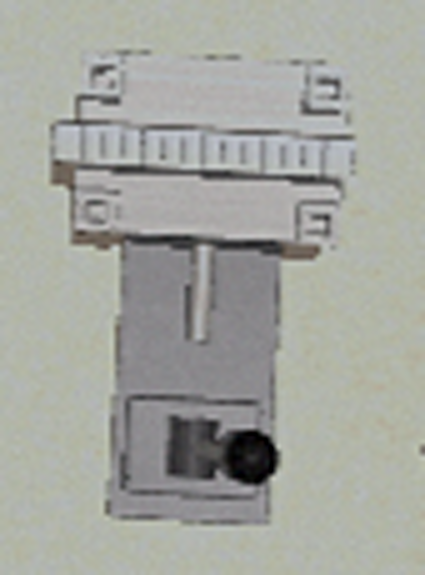

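```bash
cat > m0.py <<'E'
from h import *
s,d=grab('top','t.png')
def fit(P,L):
    # 2D rigid fit of world P(xy) to local L, with all cyclic orders
    P=np.array(P)[:,:2];L=np.array(L,float);best=None
    for k in range(4):
      for r in (1,-1):
        Q=np.roll(P[::r],k,0);c=Q.mean(0);l=L.mean(0)
        H=(L-l).T@(Q-c);th=np.arctan2(H[0,1]-H[1,0],H[0,0]+H[1,1])
        R=np.array([[np.cos(th),-np.sin(th)],[np.sin(th),np.cos(th)]])
        res=Q-c-(L-l)@R.T;e=np.abs(res).max()
        if abs(th)<=1.6 and (best is None or e<best[2]): best=(c-R@l,th,e)
    return best
L=[(34,56),(34,-56),(-34,-56),(-34,56)]
def px(p,sc,o): return [((u+.5)/sc-.5+o[0],(v+.5)/sc-.5+o[1]) for u,v in p]
if __name__=='__main__':
  o=(60,150)
  for n,p,sc,o,z in [('A',[(605,107),(626,220),(436,257),(416,143)],4.5,(60,150),54),
   ('B',[(288,355),(262,473),(69,435),(96,318)],4.5,(60,150),54),
   ('cover',[(470,370),(660,377),(652,494),(461,484)],4.5,(60,150),16),
   ('C',[(101,96),(120,197),(290,169),(270,68)],4,(305,140),54),
   ('D',[(55,431),(78,537),(248,499),(224,394)],4,(305,140),54)]:
    c,th,e=fit([onz(d,u,v,z) for u,v in px(p,sc,o)],L);print(n,np.round(c,1),round(th,3),'maxres',round(e,1))
  P=[onz(d,u,v,z) for (u,v),z in zip(px([(105,77),(326,90),(320,222),(97,211)],5,(225,155)),(90.9,90.9,79.1,79.1))]
  c10=np.cos(np.radians(10));c,th,e=fit(P,[(34*c10,56),(34*c10,-56),(-34*c10,-56),(-34*c10,56)]);print('deck',c,th,e)
  P=[onz(d,u,v,90) for u,v in px([(500,338),(618,352),(613,395),(498,382)],4,(305,140))];c,th,e=fit(P,[(13,35),(13,-35),(-13,-35),(-13,35)]);print('pad',c,th,e)
  print('foot',onz(d,*px([(493,366)],4,(305,140))[0],6), onz(d,*px([(493+66,366)],4,(305,140))[0],6))
  print('knob',onz(d,*px([(250,457)],5,(225,155))[0],93))
  print('cam',-np.array(d['R']).T@d['t'])
E
python3 m0.py
```

```text
A [600.3 230.7] 0.171 maxres 0.9
B [483.  424.8] -0.21 maxres 0.5
cover [456.1 216. ] -0.069 maxres 0.8
C [ 634.7 -231.3] 0.141 maxres 0.5
D [ 422.6 -192.9] 0.187 maxres 1.3
deck [605.00931511  -5.49863581] -0.07657542506024495 1.016235637353489
pad [ 479.42873772 -435.52010873] -0.14022747141147607 1.3716430724648419
foot [ 478.85532815 -436.24448946    6.        ] [ 477.85417678 -480.45149234    6.        ]
knob [453.3216908  -19.95035407  93.        ]
cam [500.50335773  19.87485275 965.30731935]
```

```bash
cat >> h.py <<'E'
from scipy.spatial.transform import Rotation as Ro
def frame(th,tilt): # object axes in world: yaw th, z tipped toward own -x
    return Ro.from_euler('z',th)*Ro.from_euler('y',-tilt)
def toolR(th,tilt=0.): # tool y along object x, tool z down object z, tool x along object y
    F=frame(th,tilt).as_matrix(); return Ro.from_matrix(np.c_[F[:,1],F[:,0],-F[:,2]])
DECK=np.array([605.,-5.5,85.]);DTH=-0.0766;TIL=np.radians(10)
def go(pos,th,tilt=0.):
    s=sense();p=s['ee_pos'];R=Ro.from_euler('xyz',s['eef_rot'])
    dp=np.array(pos)-p;w=(toolR(th,tilt)*R.inv()).as_rotvec()
    n=int(np.ceil(max(np.linalg.norm(dp)/38,np.linalg.norm(w)/.12,1)))
    print('t',round(s['t'],2),'at',np.round(p,1),'open',round(s['opening'],1),'dp',np.round(dp,1),'w',np.round(w,4),'| n',n,'per row',np.round(dp/n,2),np.round(w/n,4))
def indeck(x,y,z,o=None,th=None):
    return (DECK if o is None else o)+frame(DTH if th is None else th,TIL).apply([x,y,z])
E
python3 - <<'E'
from h import *
from m0 import px,d
for u,v in px([(50,143),(355,157),(203,150)],5,(225,155)):
    q=onz(d,u,v,DECK[2]+8); print('bar',q, frame(DTH,TIL).inv().apply(q-DECK))
go(indeck(0,0,110),DTH,TIL)
E
```

```text
bar [609.49481947  74.84903535  93.        ] [-0.25256778 80.45739076  8.16794741]
bar [599.03939136 -75.95499097  93.        ] [  0.84601082 -70.70452882   7.97423836]
bar [604.25802009  -0.84930748  93.        ] [0.31013261 4.58027498 8.06872815]
t 0.25 at [320.3 650.  230.8] open 85.3 dp [ 265.7 -654.1  -37.4] w [ 0.0924 -0.1618 -1.1865] | n 19 per row [ 13.98 -34.42  -1.97] [ 0.0049 -0.0085 -0.0624]
```

Emit:
apply_moves --moves "100 14 -34.4 0 0.005 -0.0085 -0.0624;100 14 -34.4 0 0.005 -0.0085 -0.0624;100 14 -34.4 0 0.005 -0.0085 -0.0624;100 14 -34.4 0 0.005 -0.0085 -0.0624;100 14 -34.4 0 0.005 -0.0085 -0.0624;100 14 -34.4 0 0.005 -0.0085 -0.0624;100 14 -34.4 0 0.005 -0.0085 -0.0624;100 14 -34.4 0 0.005 -0.0085 -0.0624;100 14 -34.4 0 0.005 -0.0085 -0.0624;100 14 -34.4 0 0.005 -0.0085 -0.0624;100 14 -34.4 0 0.005 -0.0085 -0.0624;100 14 -34.4 0 0.005 -0.0085 -0.0624;100 14 -34.4 0 0.005 -0.0085 -0.0624;100 14 -34.4 0 0.005 -0.0085 -0.0624;100 14 -34.4 0 0.005 -0.0085 -0.0624;100 14 -34.4 0 0.005 -0.0085 -0.0624;100 14 -34.4 0 0.005 -0.0085 -0.0624;100 14 -34.4 0 0.005 -0.0085 -0.0624;100 14 -34.4 0 0.005 -0.0085 -0.0624;100 0 0 0 0 0 0"

```text
t: 1.92
ee_pos: [588.9, -12.5, 232.6]
eef_rot: [2.96, 0.002, 1.482]
wrist_force: [-0.1, -1.1, 0.1]
opening: 85.5
```

Run:
```python
from h import *
go(indeck(0,4.5,110),DTH,TIL)
grab('wrist','w1.png')
```

```text
t 1.92 at [588.9 -12.5 232.6] open 85.5 dp [ -2.6  13.  -39.2] w [0.0023 0.007  0.0126] | n 2 per row [ -1.28   6.49 -19.61] [0.0012 0.0035 0.0063]
```

View pics/w1.png

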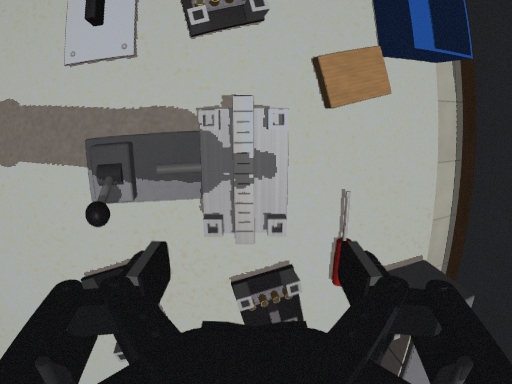

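```bash
cat >> h.py <<'E'
def wray(s,d,u,v):
    K=np.array(d['intrinsics']);a=np.array([(u-K[0,2])/K[0,0],(v-K[1,2])/K[1,1]]);r=np.linalg.norm(a)
    c=np.r_[a/r*np.sin(r),np.cos(r)] if r>0 else np.array([0,0,1.])
    H=np.array(d['hand_eye']);R=Ro.from_euler('xyz',s['eef_rot'])
    return s['ee_pos']+R.apply(H[:3,3]),R.apply(H[:3,:3]@c)
def wonplane(s,d,u,v,p0,n):
    o,r=wray(s,d,u,v);return o+r*np.dot(np.array(p0)-o,n)/np.dot(r,n)
def crop(src,dst,x0,x1,y0,y1,k):
    im=cv2.imread('pics/'+src);cv2.imwrite('pics/'+dst,cv2.resize(im[y0:y1,x0:x1],None,fx=k,fy=k,interpolation=cv2.INTER_CUBIC))
E
python3 - <<'E'
from h import *
crop('w1.png','w1c.png',190,300,85,255,3.5)
E
```

```text
(no output)
```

View pics/w1c.png

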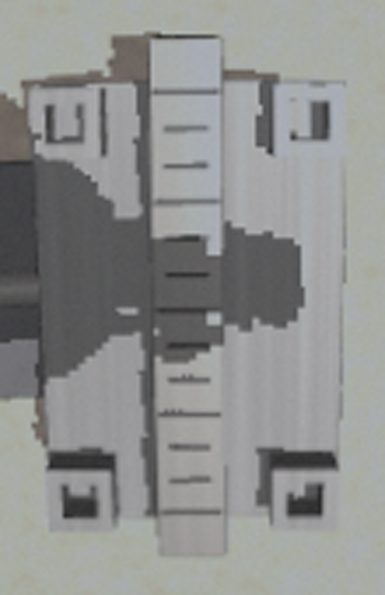

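```bash
cat > m1.py <<'E'
from h import *
from m0 import fit,px,L
def deckfit(s,d,P,z=0.,names=None):
    # P order any; returns pose of pins plane at deck z
    o=DECK;F=frame(DTH,TIL);n=F.apply([0,0,1])
    Q=[F.inv().apply(wonplane(s,d,u,v,DECK+z*n,n)-DECK) for u,v in P]
    print(np.round(Q,1).tolist())
    return Q
E
python3 - <<'E'
from m1 import *
s=sense();d=optics.grab_frame('wrist')
Q=deckfit(s,d,px([(66,123),(309,119),(306,502),(82,502)],3.5,(190,85)))
print(fit(Q,L))
Q=deckfit(s,d,px([(186,37),(193,553)],3.5,(190,85)),8.)
E
```

```text
[[-34.7, 63.4, 0.0], [32.2, 63.9, 0.0], [33.0, -48.0, -0.0], [-33.9, -47.9, -0.0]]
(array([-0.83876422,  7.85036991]), np.float64(0.0058158225988882584), np.float64(0.5981126694863406))
[[-1.1, 86.0, 8.0], [-0.6, -60.8, 8.0]]
```

Run:
```python
from h import *
s,d=grab('scene','s1.png')
im=cv2.imread('pics/scene0.png')
im2=cv2.imread('pics/s1.png')
def draw(im,p,c):cv2.circle(im,tuple(int(round(q*8)) for q in p),6,c,-1,cv2.LINE_AA,3)
k=5
def z(im,x0,x1,y0,y1): return cv2.resize(im[y0:y1,x0:x1],None,fx=k,fy=k,interpolation=cv2.INTER_CUBIC)
a=z(im,185,285,165,235)
for y0,c in ((0,(0,0,255)),(7.85,(0,255,0))):
  for x in (-34,34):
    for y in (-56,56):
      p=proj(d,indeck(x,y+y0,0)); q=((p[0]-185+.5)*k,(p[1]-165+.5)*k);cv2.circle(a,(int(q[0]),int(q[1])),3,c,-1)
cv2.imwrite('pics/s1a.png',a)
u,v=proj(d,s['ee_pos']);print(u,v)
x0,y0=int(u)-60,int(v)-60
a=z(im2,x0,x0+120,y0,y0+100)
R=Ro.from_euler('xyz',s['eef_rot'])
for X in ([0,0,0],[0,42.7,-13],[0,-42.7,-13]):
  p=proj(d,s['ee_pos']+R.apply(X)); cv2.circle(a,(int((p[0]-x0+.5)*k),int((p[1]-y0+.5)*k)),3,(0,0,255),-1)
cv2.imwrite('pics/s1b.png',a)
```

```text
235.29720753954533 142.37557639104867
```

View pics/s1a.png

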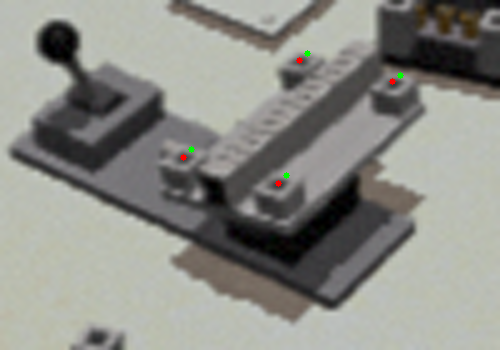

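View pics/s1b.png

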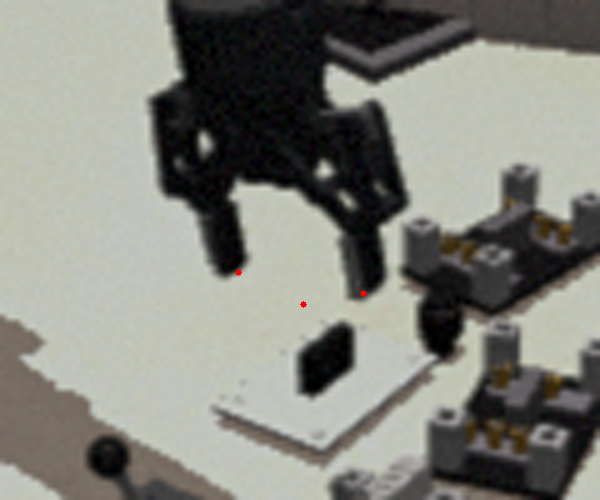

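Run:
```python
from h import *
s,d=grab('wrist','w2.png');print(s['ee_pos'],s['eef_rot'],s['t'])
crop('w2.png','w2c.png',190,300,85,255,3.5)
```

```text
[585.96230602  -2.02505603 231.03550063] [ 2.96611657e+00 -2.96035679e-03  1.49688325e+00] 2.1167
```

View pics/w2c.png

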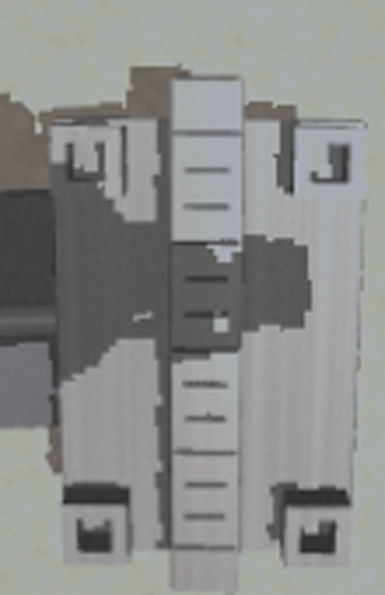

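Run:
```python
from m1 import *
s=sense();d=optics.grab_frame('wrist');print(s['ee_pos'])
Q=deckfit(s,d,px([(88,159),(330,162),(318,535),(95,534)],3.5,(190,85)))
print(fit(Q,L))
Q=deckfit(s,d,px([(207,77),(205,592)],3.5,(190,85)),8.)
go(indeck(0,4.5,40),DTH,TIL)
```

```text
[585.9521977   -1.15670964 231.05060171]
[[-30.3, 57.4, 0.0], [36.5, 56.7, -0.0], [36.1, -53.9, 0.0], [-31.3, -53.9, -0.0]]
(array([2.7566457 , 1.58997888]), np.float64(-0.00623555795196334), np.float64(0.7303302468449218))
[[2.7, 79.7, 8.0], [2.1, -69.1, 8.0]]
t 2.27 at [586.   -1.2 231.1] open 85.5 dp [  12.4    0.7 -106.7] w [-0.0028  0.0015 -0.0044] | n 3 per row [  4.14   0.24 -35.57] [-0.0009  0.0005 -0.0015]
```

Emit:
apply_moves --moves "100 4.2 0.2 -35.6 -0.001 0.0005 -0.0015;100 4.2 0.2 -35.6 -0.001 0.0005 -0.0015;100 4.2 0.2 -35.6 -0.001 0.0005 -0.0015;100 0 0 0 0 0 0;100 0 0 0 0 0 0;100 0 0 0 0 0 0"

```text
t: 2.77
ee_pos: [599.7, -2.2, 125.8]
eef_rot: [2.965, 0.001, 1.492]
wrist_force: [0.5, -0.3, 0.9]
opening: 85.1
```

Run:
```python
from m1 import *
go(indeck(1,5.5,-10),DTH,TIL)
```

```text
t 2.82 at [600.3  -2.4 126.6] open 85.4 dp [  7.9   2.2 -51.3] w [0.0007 0.004  0.003 ] | n 2 per row [  3.93   1.09 -25.64] [0.0004 0.002  0.0015]
```

Emit:
apply_moves --moves "100 2.6 0.7 -17 0 0.001 0.001;100 2.6 0.7 -17 0 0.001 0.001;100 2.6 0.7 -17 0 0.001 0.001;100 0 0 0 0 0 0;100 0 0 0 0 0 0;30 0 0 0 0 0 0;30 0 0 0 0 0 0;30 0 0 0 0 0 0;30 0 0 0 0 0 0;30 0 0 0 0 0 0;30 0 0 0 0 0 0" --grip_force 50

```text
t: 3.73
ee_pos: [606.9, -0.5, 73.8]
eef_rot: [2.969, 0.001, 1.494]
wrist_force: [0.3, 0.2, -0.8]
opening: 26.0
```

Emit:
apply_moves --moves "0 0 0 0 0 0 0;0 0 0 0 0 0 0;0 0 0 0 0 0 0;0 0 0 0 0 0 0;0 0 0 0 0 0 0;0 0 0 0 0 0 0"

```text
t: 4.23
ee_pos: [607.4, -0.6, 74.0]
eef_rot: [2.968, 0.001, 1.494]
wrist_force: [-0.9, 0.2, 6.3]
opening: 18.8
```

Run:
```python
from m1 import *
go(indeck(1,5.5,60),DTH,TIL)
s,d=grab('scene','s2.png');crop('s2.png','s2c.png',170,300,130,230,5)
```

```text
t 4.28 at [ 6.074e+02 -6.000e-01  7.410e+01] open 18.7 dp [-11.4   1.3  70.2] w [ 0.0008 -0.001   0.0006] | n 2 per row [-5.7   0.65 35.1 ] [ 0.0004 -0.0005  0.0003]
```

View pics/s2c.png

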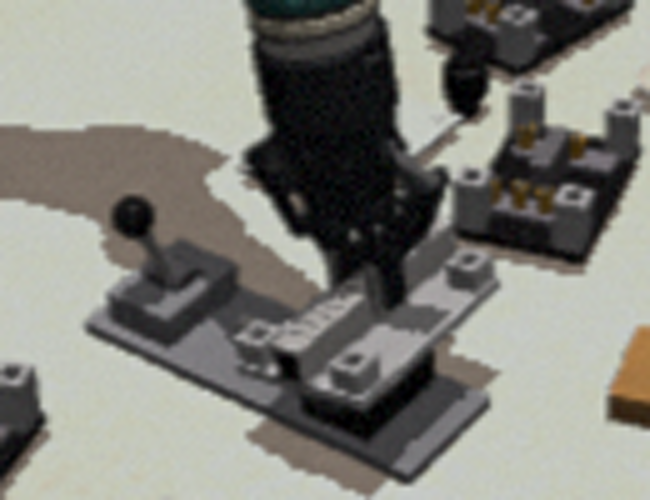

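Emit:
apply_moves --moves "0 -2 0 12 0 0 0;0 -5 0 28 0 0 0;0 -6 0 34 0 0 0;0 -6 0 34 0 0 0;0 0 0 0 0 0 0;0 0 0 0 0 0 0"

```text
t: 4.83
ee_pos: [587.9, -0.3, 183.2]
eef_rot: [2.967, 0.0, 1.494]
wrist_force: [0.5, 0.3, -3.8]
opening: 18.7
```

Run:
```python
from m1 import *
print(frame(DTH,TIL).inv().apply(np.array([607.4,-.6,74.1])-DECK))
go([479.2,-436,200],-.14,0)
s,d=grab('wrist','w3.png')
```

```text
[  0.09456639   5.06929178 -11.08482468]
t 4.88 at [ 5.869e+02 -1.000e-01  1.815e+02] open 18.8 dp [-107.7 -435.9   18.5] w [ 0.0191  0.1703 -0.0633] | n 12 per row [ -8.97 -36.32   1.54] [ 0.0016  0.0142 -0.0053]
```

View pics/w3.png

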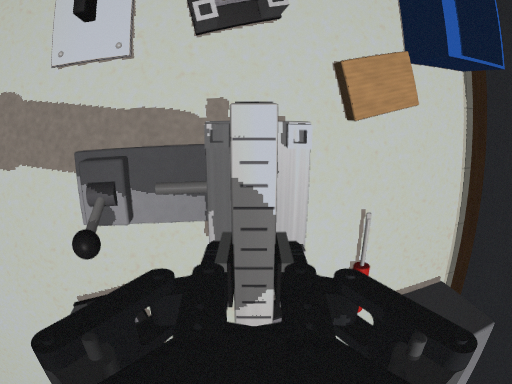

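Run:
```python
from h import *
s=sense();d=optics.grab_frame('wrist');R=Ro.from_euler('xyz',s['eef_rot'])
n=R.apply([0,0,1])
for u,v in [(255,103),(253,320)]:
    print(R.inv().apply(wonplane(s,d,u,v,s['ee_pos']-19*n,n)-s['ee_pos']))
```

```text
[ 73.21847257   1.5669888  -19.        ]
[-31.9842655    0.69015154 -19.        ]
```

Emit:
apply_moves --moves "0 -9 -36.4 1.6 0.0016 0.0142 -0.0053;0 -9 -36.4 1.6 0.0016 0.0142 -0.0053;0 -9 -36.4 1.6 0.0016 0.0142 -0.0053;0 -9 -36.4 1.6 0.0016 0.0142 -0.0053;0 -9 -36.4 1.6 0.0016 0.0142 -0.0053;0 -9 -36.4 1.6 0.0016 0.0142 -0.0053;0 -9 -36.4 1.6 0.0016 0.0142 -0.0053;0 -9 -36.4 1.6 0.0016 0.0142 -0.0053;0 -9 -36.4 1.6 0.0016 0.0142 -0.0053;0 -9 -36.4 1.6 0.0016 0.0142 -0.0053;0 -9 -36.4 1.6 0.0016 0.0142 -0.0053;0 -9 -36.4 1.6 0.0016 0.0142 -0.0053;0 0 0 0 0 0 0;0 0 0 0 0 0 0;0 0 0 0 0 0 0;0 0 0 0 0 0 0"

```text
t: 6.32
ee_pos: [480.1, -435.0, 198.9]
eef_rot: [-3.14, -0.003, 1.432]
wrist_force: [-0.2, 0.5, -4.4]
opening: 18.6
```

Run:
```python
from h import *
go([479.2,-436,130],-.14,0)
s,d=grab('wrist','w4.png')
s,d=grab('scene','s4.png');crop('s4.png','s4c.png',50,180,210,320,5)
```

```text
t 6.32 at [ 480.1 -435.   198.9] open 18.6 dp [ -0.9  -1.  -68.9] w [-0.0027 -0.0011 -0.0013] | n 2 per row [ -0.43  -0.49 -34.45] [-0.0014 -0.0006 -0.0006]
```

View pics/w4.png

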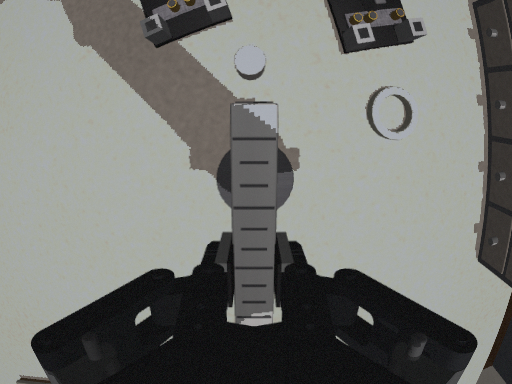

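View pics/s4c.png

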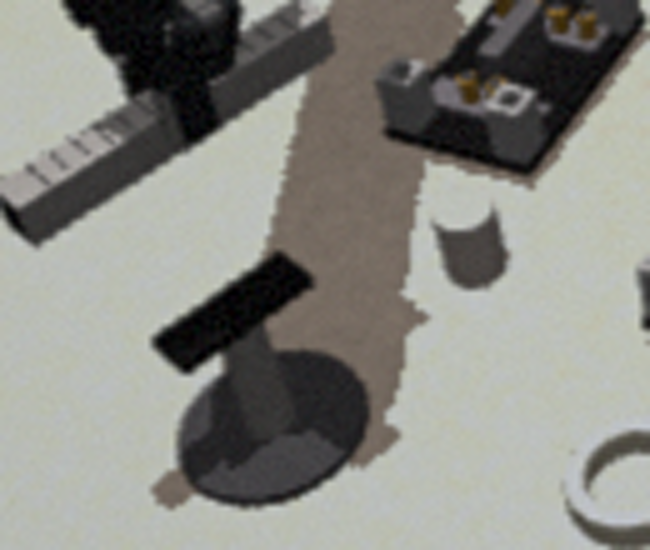

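Emit:
apply_moves --moves "0 -0.2 -0.3 -30 -0.0009 -0.0004 -0.0004;0 -0.2 -0.3 -30 -0.0009 -0.0004 -0.0004;0 -0.2 -0.3 -30 -0.0009 -0.0004 -0.0004;0 0 0 -5 0 0 0;0 0 0 0 0 0 0;0 0 0 0 0 0 0;0 0 0 0 0 0 0"

```text
t: 7.0
ee_pos: [480.6, -439.3, 107.7]
eef_rot: [3.136, 0.005, 1.429]
wrist_force: [-0.4, 0.1, -2.3]
opening: 19.1
```

Run:
```python
from h import *
go([479.2,-436,95],-.14,0)
s,d=grab('wrist','w5.png')
s,d=grab('scene','s5.png');crop('s5.png','s5c.png',50,180,210,320,5)
```

```text
t 7.0 at [ 480.6 -439.3  107.7] open 19.1 dp [ -1.4   3.3 -12.7] w [0.0059 0.0048 0.0015] | n 1 per row [ -1.42   3.31 -12.74] [0.0059 0.0048 0.0015]
```

View pics/w5.png

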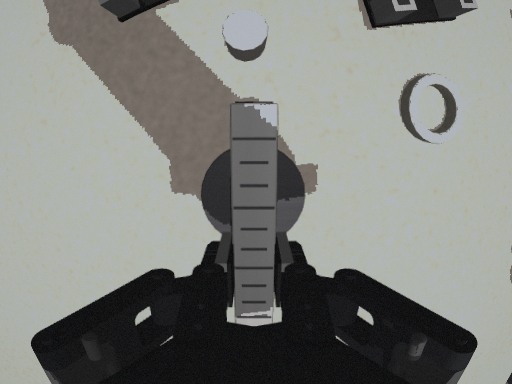

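View pics/s5c.png

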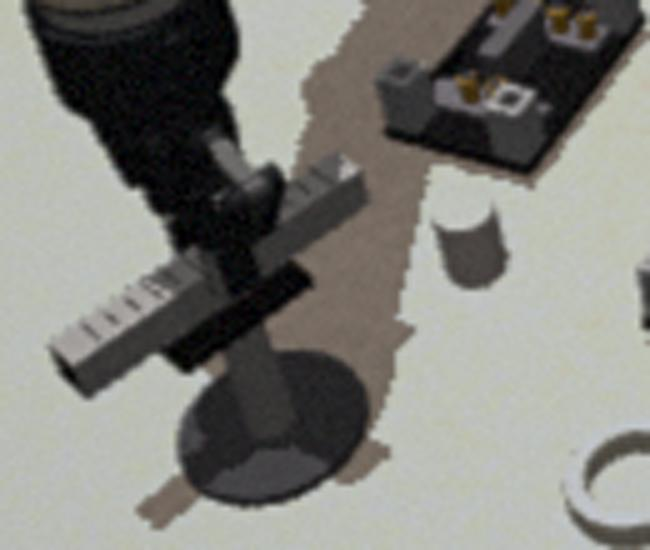

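Emit:
apply_moves --moves "0 0 0 0 0 0 0;0 0 0 0 0 0 0;0 0 0 0 0 0 0;0 0 0 0 0 0 0"

```text
t: 7.43
ee_pos: [479.3, -438.3, 106.0]
eef_rot: [3.139, 0.003, 1.429]
wrist_force: [0.2, 0.9, -3.2]
opening: 19.0
```

Run:
```python
from h import *
go([479.2,-436,95],-.14,0)
s=sense();print(s['wrist_force'],s['joint_pos'])
s,d=grab('scene','s5.png');crop('s5.png','s5c.png',50,180,210,320,5)
s,d=grab('top','t5.png');crop('t5.png','t5c.png',380,490,180,280,5)
```

```text
t 7.43 at [ 479.3 -438.3  106. ] open 19.0 dp [ -0.1   2.3 -11. ] w [0.0036 0.0024 0.002 ] | n 1 per row [ -0.12   2.34 -11.04] [0.0036 0.0024 0.002 ]
[ 0.24818714  0.8730628  -3.21494476] [ 0.45536758  0.67120465  0.31792515  1.88261982 -0.33187057  0.63501572
  0.83543136]
```

View pics/t5c.png

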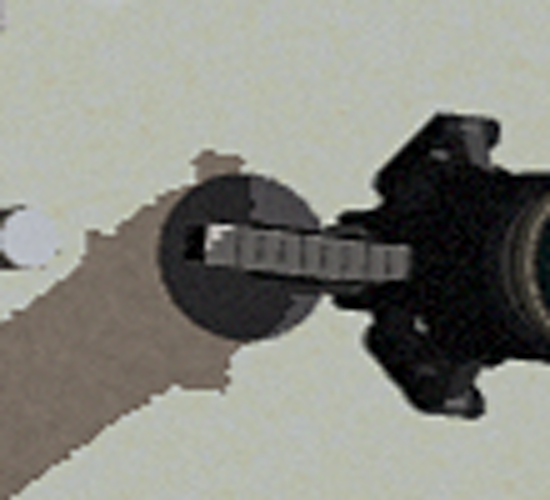

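View pics/s5c.png

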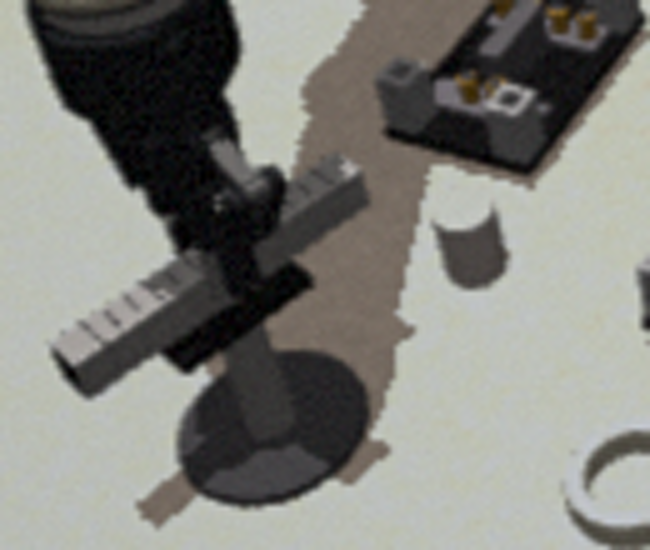

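Run:
```python
from h import *
from m0 import px
d=optics.grab_frame('top')
a,b=[onz(d,u,v,125) for u,v in px([(207,245),(405,264)],5,(380,180))]
print(a,b,np.arctan2(*( (a-b)[[0,1]]*[-1,1])))
th=-.14;ax=np.array([-np.sin(th),np.cos(th)])
print('centre',a[:2]-75*ax)
```

```text
[ 487.80318666 -363.93088561  125.        ] [ 476.82880199 -456.2177417   125.        ] -0.1183601869349386
centre [ 477.33745306 -438.19708533]
```

Emit:
apply_moves --moves "0 0.5 1.2 -4 0.0018 0.0012 0.001;0 0.5 1.2 -3 0.0018 0.0012 0.001;0 0 0 -2 0 0 0;0 0 0 0 0 0 0;0 0 0 0 0 0 0;0 0 0 0 0 0 0;0 0 0 0 0 0 0;0 0 0 0 0 0 0;0 0 0 0 0 0 0"

```text
t: 8.38
ee_pos: [480.3, -435.9, 96.9]
eef_rot: [-3.141, -0.0, 1.431]
wrist_force: [-0.1, -0.1, -3.3]
opening: 18.9
```

Emit:
apply_moves --moves "0 0 0 -1 0 0 0;0 0 0 0 0 0 0;0 0 0 0 0 0 0"

```text
t: 8.63
ee_pos: [480.2, -435.8, 95.6]
eef_rot: [-3.141, -0.0, 1.431]
wrist_force: [-0.6, -0.3, -3.9]
opening: 18.8
```

Emit:
apply_moves --moves "0 0 0 -1 0 0 0;0 0 0 0 0 0 0;0 0 0 0 0 0 0"

```text
t: 8.88
ee_pos: [480.3, -435.9, 95.2]
eef_rot: [-3.141, -0.0, 1.431]
wrist_force: [-0.3, 1.5, 0.8]
opening: 18.7
```

Emit:
apply_moves --moves "0 0 0 -0.8 0 0 0;0 0 0 0 0 0 0;0 0 0 0 0 0 0"

```text
t: 9.13
ee_pos: [480.3, -436.0, 95.2]
eef_rot: [3.142, -0.001, 1.431]
wrist_force: [-1.4, 2.4, 7.1]
opening: 18.9
```

Emit:
apply_moves --moves "26 0 0 0 0 0 0;30 0 0 0 0 0 0;40 0 0 0 0 0 0;50 0 0 0 0 0 0;60 0 0 0 0 0 0;60 0 0 0 0 0 0;60 0 0 10 0 0 0;60 0 0 20 0 0 0;60 0 0 30 0 0 0;60 0 0 35 0 0 0;60 0 0 35 0 0 0;60 0 0 0 0 0 0;60 0 0 0 0 0 0"

```text
t: 10.22
ee_pos: [481.4, -437.4, 227.4]
eef_rot: [3.136, 0.003, 1.431]
wrist_force: [-0.2, -0.1, -0.9]
opening: 51.4
```

Run:
```python
from h import *
s,d=grab('scene','s6.png');crop('s6.png','s6c.png',50,180,210,320,5)
s,d=grab('wrist','w6.png');
go([422.6,-192.9,210],.187,0)
```

```text
t 10.32 at [ 479.9 -435.3  223.8] open 51.4 dp [-57.3 242.4 -13.8] w [-0.0009 -0.0009  0.3268] | n 7 per row [-8.19 34.62 -1.97] [-0.0001 -0.0001  0.0467]
```

View pics/s6c.png

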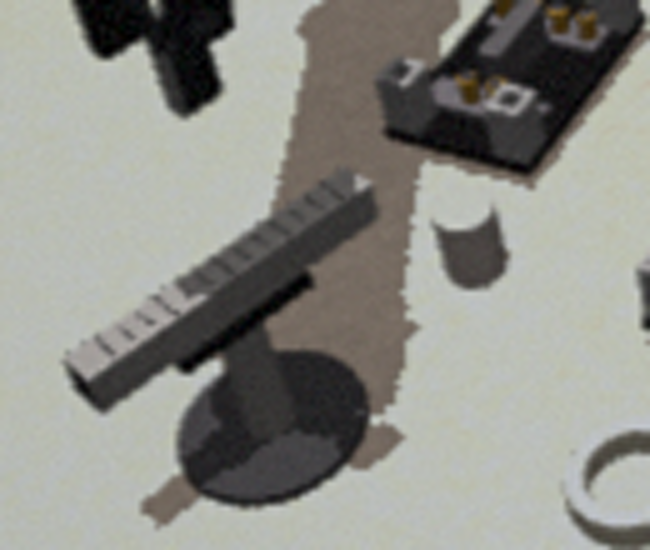

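View pics/w6.png

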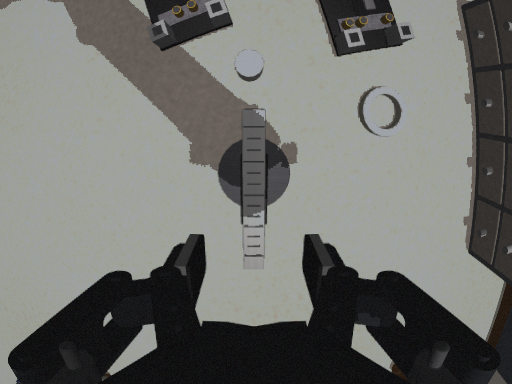

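Emit:
apply_moves --moves "60 -8.2 34.6 0 0 0 0.0467;60 -8.2 34.6 0 0 0 0.0467;60 -8.2 34.6 0 0 0 0.0467;60 -8.2 34.6 0 0 0 0.0467;60 -8.2 34.6 -5 0 0 0.0467;60 -8.2 34.6 -5 0 0 0.0467;60 -8.2 34.6 -5 0 0 0.0467;60 0 0 0 0 0 0;60 0 0 0 0 0 0;60 0 0 0 0 0 0;60 0 0 0 0 0 0;60 0 0 0 0 0 0"

```text
t: 11.32
ee_pos: [423.1, -195.1, 208.8]
eef_rot: [-3.141, 0.001, 1.755]
wrist_force: [-0.6, -0.3, 0.3]
opening: 51.1
```

Run:
```python
from h import *
go([422.6,-192.9,210],.187,0)
s,d=grab('wrist','w7.png');crop('w7.png','w7c.png',180,330,70,250,4)
```

```text
t 11.32 at [ 423.1 -195.1  208.8] open 51.1 dp [-0.5  2.2  1.2] w [ 0.0007 -0.0004  0.0023] | n 1 per row [-0.54  2.19  1.15] [ 0.0007 -0.0004  0.0023]
```

View pics/w7c.png

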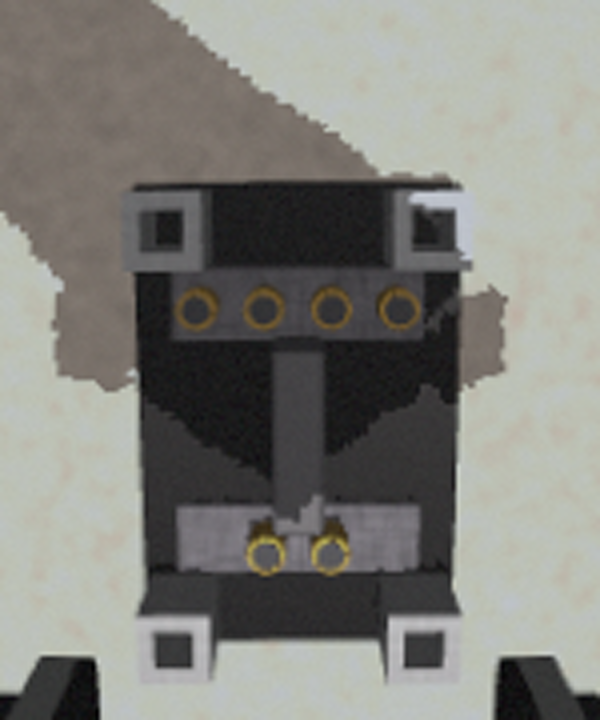

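```bash
cat >> m1.py <<'E'
def trayfit(P,sc,o,z=54.):
    s=sense();d=optics.grab_frame('wrist')
    Q=[wonplane(s,d,u,v,[0,0,z],[0,0,1.]) for u,v in px(P,sc,o)]
    c,th,e=fit(Q,L);print('fit',np.round(c,1),round(th,3),'res',round(e,1));return c,th
E
python3 - <<'E'
from m1 import *
c,th=trayfit([(162,230),(433,229),(425,650),(174,650)],4,(180,70))
go([c[0],c[1],60],th)
go([c[0],c[1],22],th)
E
```

```text
fit [ 424.8 -193.9] 0.189 res 0.5
t 11.47 at [ 423.  -194.6  208.9] open 50.9 dp [   1.8    0.7 -148.9] w [ 0.0003 -0.0004  0.004 ] | n 4 per row [  0.45   0.18 -37.23] [ 0.0001 -0.0001  0.001 ]
t 11.47 at [ 423.  -194.6  208.9] open 50.9 dp [   1.8    0.7 -186.9] w [ 0.0003 -0.0004  0.004 ] | n 5 per row [  0.36   0.14 -37.38] [ 0.0001 -0.0001  0.0008]
```

Run:
```python
from h import *
go([605,-5,240],DTH+.78)
```

```text
t 11.47 at [ 423.  -194.6  208.9] open 50.9 dp [182.  189.6  31.1] w [ 4.000e-04 -3.000e-04  5.181e-01] | n 7 per row [26.   27.09  4.44] [ 0.0001 -0.      0.074 ]
```

Emit:
apply_moves --moves "60 26 27 4.5 0 0 0.074;60 26 27 4.5 0 0 0.074;60 26 27 4.5 0 0 0.074;60 26 27 4.5 0 0 0.074;60 26 27 4.5 0 0 0.074;60 26 27 4.5 0 0 0.074;60 26 27 4.5 0 0 0.074;60 0 0 0 0 0 0;60 0 0 0 0 0 0;60 0 0 0 0 0 0;60 0 0 0 0 0 0;60 0 0 0 0 0 0;60 0 0 0 0 0 0;60 0 0 0 0 0 0;60 0 0 0 0 0 0"

```text
t: 12.72
ee_pos: [604.6, -5.2, 240.5]
eef_rot: [-3.141, -0.0, 2.275]
wrist_force: [-0.0, 0.1, -0.6]
opening: 50.8
```

Run:
```python
from h import *
s,d=grab('wrist','w8.png');print(s['ee_pos'],s['eef_rot'],s['joint_pos']);crop('w8.png','w8c.png',175,335,70,240,4)
import pickle;pickle.dump((s,d['intrinsics'],d['hand_eye']),open('w8.pkl','wb'))
go([605,-5,240],DTH-.78)
```

```text
[604.5547359   -5.24873318 240.47871811] [-3.14102116e+00 -1.56503366e-04  2.27471360e+00] [-0.16743304  0.43150493  0.13818415  1.88440068 -0.07774257  0.83136856
  0.71461878]
t 12.77 at [604.6  -5.  240.5] open 51.0 dp [ 0.4  0.  -0.5] w [-2.000e-04 -5.000e-04 -1.561e+00] | n 14 per row [ 0.03  0.   -0.04] [-0.     -0.     -0.1115]
```

View pics/w8c.png

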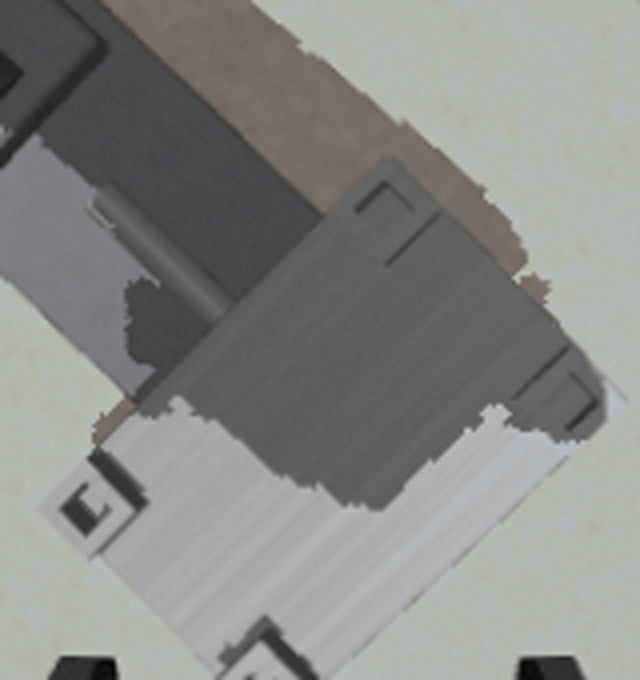

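Emit:
apply_moves --moves "60 0 0 0 0 0 -0.112;60 0 0 0 0 0 -0.112;60 0 0 0 0 0 -0.112;60 0 0 0 0 0 -0.112;60 0 0 0 0 0 -0.112;60 0 0 0 0 0 -0.112;60 0 0 0 0 0 -0.112;60 0 0 0 0 0 -0.112;60 0 0 0 0 0 -0.112;60 0 0 0 0 0 -0.112;60 0 0 0 0 0 -0.112;60 0 0 0 0 0 -0.112;60 0 0 0 0 0 -0.112;60 0 0 0 0 0 -0.105;60 0 0 0 0 0 0;60 0 0 0 0 0 0;60 0 0 0 0 0 0;60 0 0 0 0 0 0;60 0 0 0 0 0 0;60 0 0 0 0 0 0"

```text
t: 14.43
ee_pos: [604.8, -4.8, 240.5]
eef_rot: [-3.141, -0.0, 0.715]
wrist_force: [0.0, 0.4, -0.7]
opening: 51.1
```

Run:
```python
from h import *
s,d=grab('wrist','w9.png');print(s['ee_pos'],s['eef_rot'],s['joint_pos']);crop('w9.png','w9c.png',165,335,80,250,4)
import pickle;pickle.dump((s,d['intrinsics'],d['hand_eye']),open('w9.pkl','wb'))
crop('w8.png','w8d.png',165,335,80,260,4)
```

```text
[604.83213711  -4.76473736 240.48160262] [-3.14104867e+00 -4.65970303e-04  7.15278633e-01] [-0.46062919  0.47934045  0.55465867  1.89675246 -0.32837274  0.85609571
 -0.5938234 ]
```

View pics/w9c.png

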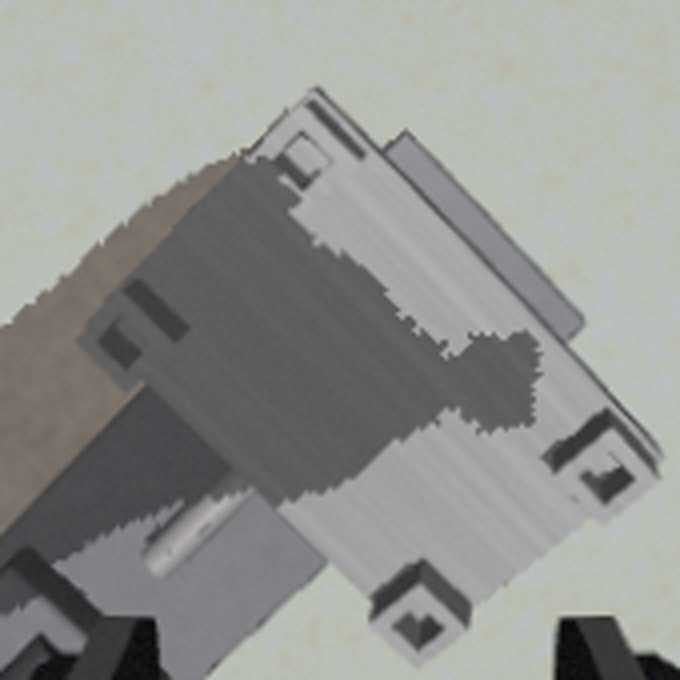

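View pics/w8d.png

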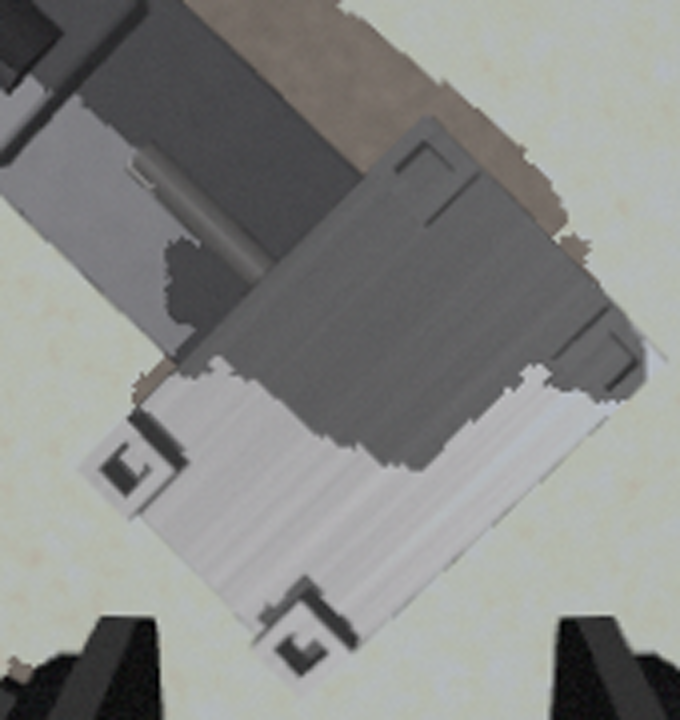

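Run:
```python
from m1 import *
import pickle
for f,P in (('w8',[(126,470),(425,168),(611,355),(300,642)]),('w9',[(121,340),(301,160),(605,470),(418,626)])):
    s,K,H=pickle.load(open(f+'.pkl','rb'));d=dict(intrinsics=K,hand_eye=H)
    Q=deckfit(s,d,px(P,4,(165,80)));print(f,fit(Q,L))
    n=frame(DTH,TIL).apply([0,0,1]);R=Ro.from_euler('xyz',s['eef_rot']);
    # sensitivity to plane height
    n=frame(DTH,TIL).apply([0,0,1])
```

```text
[[-31.2, -55.3, -0.0], [-30.8, 56.2, -0.0], [35.5, 56.7, -0.0], [34.1, -54.2, -0.0]]
w8 (array([1.8862265 , 0.85496838]), np.float64(-0.0028810107049217987), np.float64(1.6457722158305756))
[[-30.2, 56.7, -0.0], [37.1, 55.7, -0.0], [37.5, -53.8, 0.0], [-30.6, -55.0, -0.0]]
w9 (array([3.45667595, 0.88947665]), np.float64(0.0006727512737507347), np.float64(1.2649401045677493))
```

Run:
```python
from h import *
D=indeck(2.7,.4,0);print(D)
D[2]=85
open('h.py','a').write('DECK=np.array([%.2f,%.2f,85.]);DTH=-0.078\n'%(D[0],D[1]))
go([424.8,-194.4,150],.189)
```

```text
[607.68179393  -5.30465175  85.46885008]
t 14.53 at [604.8  -4.8 240.5] open 51.3 dp [-180.  -189.6  -90.5] w [-5.0000e-04 -4.0000e-04  1.0449e+00] | n 9 per row [-20.   -21.07 -10.05] [-1.000e-04 -0.000e+00  1.161e-01]
```

Emit:
apply_moves --moves "50 -20 -21 0 0 0 0.116;50 -20 -21 0 0 0 0.116;50 -20 -21 0 0 0 0.116;50 -20 -21 0 0 0 0.116;50 -20 -21 -10 0 0 0.116;50 -20 -21 -20 0 0 0.116;50 -20 -21 -20 0 0 0.116;50 -20 -21 -20 0 0 0.116;50 -20 -21 -20 0 0 0.116;50 0 0 -30 0 0 0;50 0 0 -30 0 0 0;50 0 0 0 0 0 0;50 0 0 0 0 0 0;50 0 0 0 0 0 0;50 0 0 0 0 0 0;50 0 0 0 0 0 0"

```text
t: 15.87
ee_pos: [426.2, -193.7, 92.0]
eef_rot: [3.139, 0.002, 1.76]
wrist_force: [-0.1, -1.0, -0.9]
opening: 42.7
```

Run:
```python
from h import *
go([424.8,-194.4,22],.189)
s,d=grab('wrist','w10.png')
```

```text
t 15.87 at [ 426.2 -193.7   92. ] open 42.7 dp [ -1.4  -0.7 -70. ] w [0.001  0.0027 0.    ] | n 2 per row [ -0.72  -0.33 -34.98] [0.0005 0.0014 0.    ]
```

View pics/w10.png

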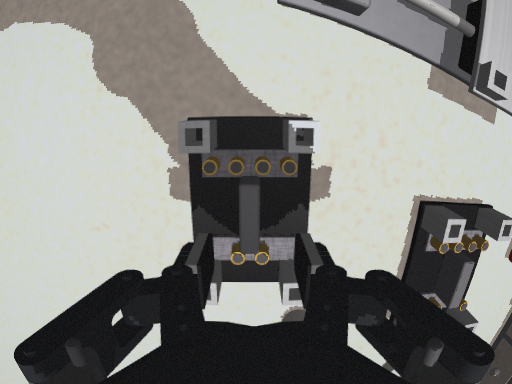

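Emit:
apply_moves --moves "50 -0.5 -0.2 -24 0 0.001 0;50 -0.5 -0.2 -23 0 0.001 0;50 -0.4 -0.2 -23 0 0.001 0;50 0 0 0 0 0 0;50 0 0 0 0 0 0;50 0 0 0 0 0 0;0 0 0 0 0 0 0;0 0 0 0 0 0 0;0 0 0 0 0 0 0;0 0 0 0 0 0 0;0 0 0 0 0 0 0;0 0 0 0 0 0 0;0 0 0 0 0 0 0;0 0 0 0 0 0 0" --grip_force 60

```text
t: 17.08
ee_pos: [424.6, -194.3, 21.6]
eef_rot: [-3.141, 0.0, 1.76]
wrist_force: [0.2, 0.9, 7.0]
opening: 12.7
```

Run:
```python
from h import *
go([424.8,-194.4,22],.189)
```

```text
t 17.08 at [ 424.6 -194.3   21.6] open 12.7 dp [ 0.2 -0.1  0.4] w [ 0.0005 -0.0009  0.0003] | n 1 per row [ 0.23 -0.09  0.4 ] [ 0.0005 -0.0009  0.0003]
```

Emit:
apply_moves --moves "0 0 0 10 0 0 0;0 0 0 25 0 0 0;0 0 0 35 0 0 0;0 0 0 35 0 0 0;0 0 0 35 0 0 0;0 0 0 35 0 0 0;0 0 0 0 0 0 0;0 0 0 0 0 0 0;0 0 0 0 0 0 0;0 0 0 0 0 0 0;0 0 0 0 0 0 0"

```text
t: 18.0
ee_pos: [422.0, -193.7, 193.9]
eef_rot: [-3.135, -0.003, 1.759]
wrist_force: [-0.2, -0.2, -2.3]
opening: 12.9
```

Run:
```python
from h import *
go(indeck(0,0,11.6+90),DTH,TIL)
s,d=grab('wrist','w11.png')
crop('w11.png','w11c.png',150,360,80,330,3)
```

```text
t 18.0 at [ 422.  -193.7  193.9] open 12.9 dp [168.1 189.7  -8.9] w [ 0.0074 -0.1818 -0.2655] | n 7 per row [24.01 27.11 -1.27] [ 0.0011 -0.026  -0.0379]
```

View pics/w11c.png

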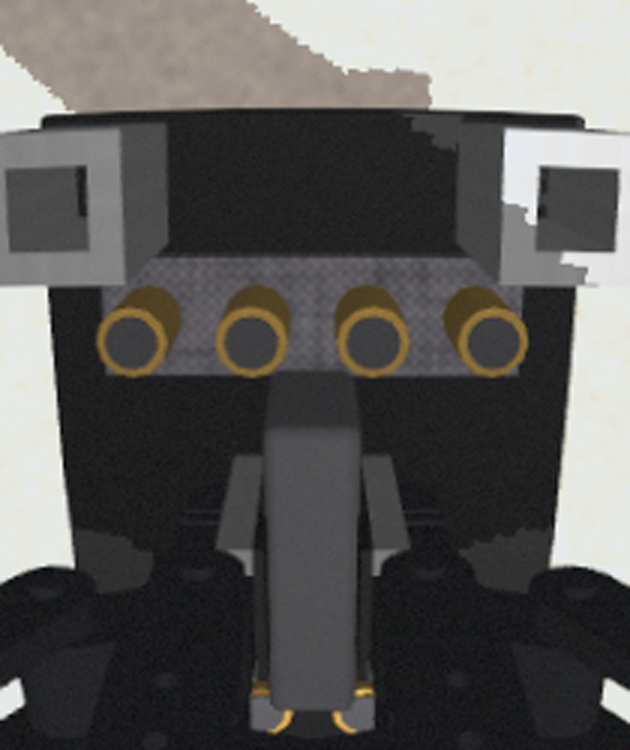

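```bash
cat >> m1.py <<'E'
def held(P,sc,o,zt):
    s=sense();d=optics.grab_frame('wrist');R=Ro.from_euler('xyz',s['eef_rot']);n=R.apply([0,0,1])
    for u,v in px(P,sc,o): print('tool',np.round(R.inv().apply(wonplane(s,d,u,v,s['ee_pos']+zt*n,n)-s['ee_pos']),1))
E
python3 - <<'E'
from m1 import *
held([(47,209),(577,209)],3,(150,80),11.6-44)
held([(312,372),(312,710)],3,(150,80),11.6-40)
E
```

```text
tool [ 55.9 -32.  -32.4]
tool [ 55.9  34.6 -32.4]
tool [ 33.4   1.3 -28.4]
tool [-22.5   1.3 -28.4]
```

Emit:
apply_moves --moves "0 24 27.1 3 0.001 -0.026 -0.038;0 24 27.1 3 0.001 -0.026 -0.038;0 24 27.1 3 0.001 -0.026 -0.038;0 24 27.1 0 0.001 -0.026 -0.038;0 24 27.1 0 0.001 -0.026 -0.038;0 24 27.1 0 0.001 -0.026 -0.038;0 24 27.1 0 0.001 -0.026 -0.038;0 0 0 0 0 0 0;0 0 0 0 0 0 0;0 0 0 0 0 0 0;0 0 0 0 0 0 0;0 0 0 0 0 0 0;0 0 0 0 0 0 0"

```text
t: 19.28
ee_pos: [590.7, -6.0, 204.4]
eef_rot: [2.964, 0.002, 1.49]
wrist_force: [-0.0, -0.1, -2.5]
opening: 13.2
```

Run:
```python
from h import *
go(indeck(-.4,0.3,11.6+20),DTH,TIL)
```

```text
t 19.28 at [590.7  -6.  204.4] open 13.2 dp [ 11.1   1.5 -88.3] w [0.0026 0.0029 0.0032] | n 3 per row [  3.7    0.5  -29.44] [0.0009 0.001  0.0011]
```

Emit:
apply_moves --moves "0 3.7 0.5 -29.4 0.001 0.001 0.001;0 3.7 0.5 -29.4 0.001 0.001 0.001;0 3.7 0.5 -29.4 0.001 0.001 0.001;0 0 0 0 0 0 0;0 0 0 0 0 0 0;0 0 0 0 0 0 0;0 0 0 0 0 0 0;0 0 0 0 0 0 0;0 0 0 0 0 0 0;0 0 0 0 0 0 0"

```text
t: 20.12
ee_pos: [603.0, -2.9, 117.4]
eef_rot: [2.965, -0.001, 1.495]
wrist_force: [0.3, 0.2, -2.9]
opening: 13.1
```

Run:
```python
from h import *
go(indeck(-.4,0.3,11.6+20),DTH,TIL)
s,d=grab('scene','s12.png');crop('s12.png','s12c.png',180,300,130,240,6)
s,d=grab('wrist','w12.png')
```

```text
t 20.12 at [603.   -2.9 117.4] open 13.1 dp [-1.2 -1.7 -1.3] w [-0.0008  0.0023 -0.0024] | n 1 per row [-1.18 -1.66 -1.3 ] [-0.0008  0.0023 -0.0024]
```

View pics/s12c.png

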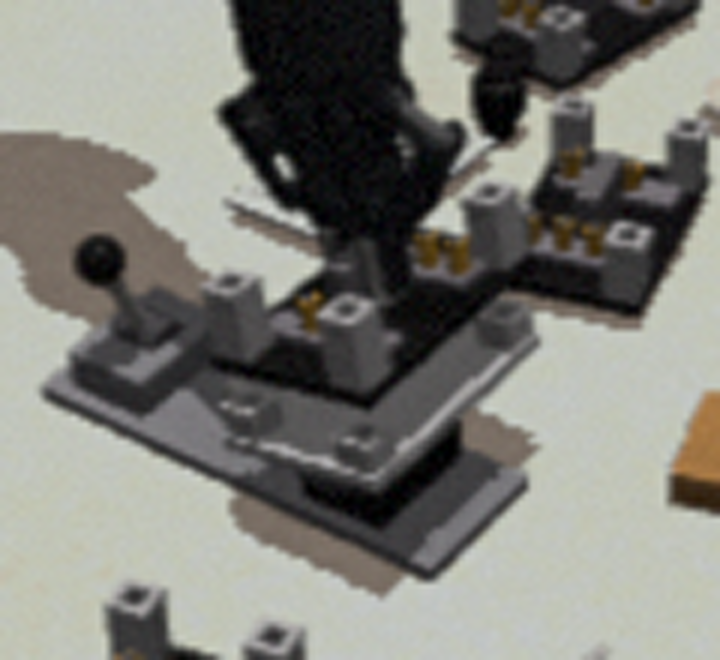

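View pics/w12.png

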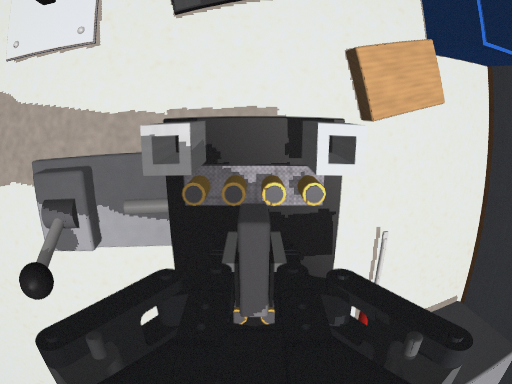

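```bash
cat >> m1.py <<'E'
def rel(Pt,Pd,sc,o,zt,zd=0.,cam='scene'):
    d=optics.grab_frame(cam);F=frame(DTH,TIL);n=F.apply([0,0,1])
    def loc(u,v,z):
        c,r=ray(d,u,v);X=c+r*np.dot(DECK+z*n-c,n)/np.dot(r,n);return F.inv().apply(X-DECK)
    a=np.array([loc(u,v,zt) for u,v in px(Pt,sc,o)]);b=np.array([loc(u,v,zd) for u,v in px(Pd,sc,o)])
    print('tray\n',np.round(a,1),'\nbelow\n',np.round(b,1),'\ndiff\n',np.round(a-b,1)[:,:2],np.round((a-b).mean(0)[:2],1))
def tcploc():
    return frame(DTH,TIL).inv().apply(sense()['ee_pos']-DECK)
E
python3 - <<'E'
from m1 import *
p=tcploc();print(p)
rel([(235,287),(350,313),(495,193)],[(248,408),(362,440),(507,310)],6,(180,130),p[2]-11.6+44)
E
```

```text
[ 0.35410118  1.99000483 32.03818583]
tray
 [[-27.6 -58.   64.4]
 [ 38.1 -56.6  64.4]
 [ 38.1  57.2  64.4]] 
below
 [[-32.1 -63.    0. ]
 [ 35.8 -63.1   0. ]
 [ 34.9  55.6  -0. ]] 
diff
 [[4.6 5. ]
 [2.3 6.6]
 [3.2 1.6]] [3.3 4.4]
```

Run:
```python
from m1 import *
s=sense();d=optics.grab_frame('scene');im=cv2.cvtColor(d['frame'],cv2.COLOR_RGB2BGR)
k=8;x0,y0=195,160
a=cv2.resize(im[y0:y0+65,x0:x0+90],None,fx=k,fy=k,interpolation=cv2.INTER_CUBIC)
def dot(X,c):
    p=proj(d,X);cv2.circle(a,(int((p[0]-x0+.5)*k),int((p[1]-y0+.5)*k)),3,c,-1)
R=Ro.from_euler('xyz',s['eef_rot'])
for x in(-34,34):
  for y in (-56,56):
    dot(indeck(x,y,0),(0,255,0)); dot(indeck(x-2.7,y-.4,0),(0,0,255))
    dot(s['ee_pos']+R.apply([y,x,11.6-44]),(255,255,0))
cv2.imwrite('pics/s13.png',a)
```

```text
(no output)
```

View pics/s13.png

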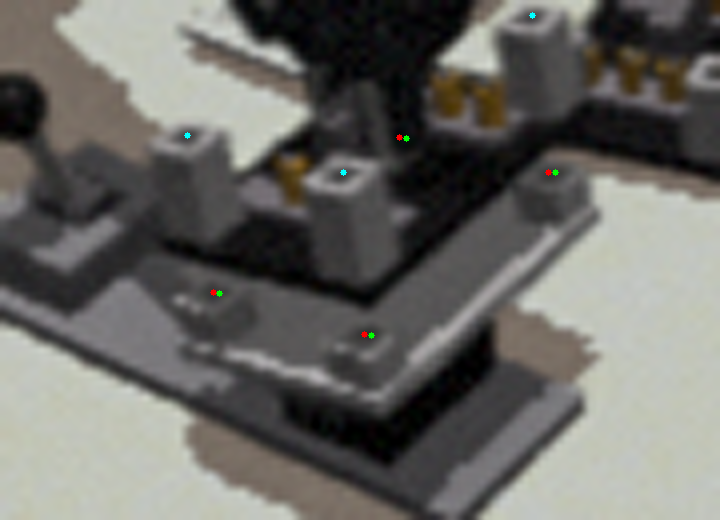

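Run:
```python
from m1 import *
d=optics.grab_frame('scene');im=cv2.cvtColor(d['frame'],cv2.COLOR_RGB2BGR)
k=24
tiles=[]
for X in [(-34,-56),(34,-56),(34,56)]:
    p=proj(d,indeck(X[0]-2.7,X[1]-.4,0));x0,y0=int(p[0])-6,int(p[1])-6
    c=im[y0:y0+13,x0:x0+13].astype(float);c=np.clip((c-30)*1.9,0,255).astype(np.uint8)
    a=cv2.resize(c,None,fx=20,fy=20,interpolation=cv2.INTER_CUBIC)
    for q,col in ((p,(0,0,255)),(proj(d,indeck(X[0],X[1],0)),(0,255,0))):
        cv2.circle(a,(int((q[0]-x0+.5)*20),int((q[1]-y0+.5)*20)),3,col,-1)
    tiles.append(a)
cv2.imwrite('pics/s14.png',np.hstack(tiles))
```

```text
(no output)
```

View pics/s14.png

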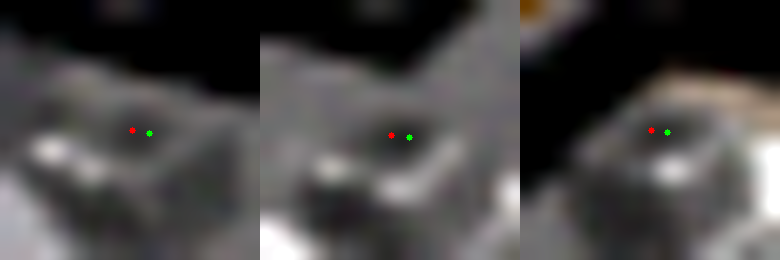

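Run:
```python
from h import *
go(indeck(-.6,0.4,11.6+11),DTH,TIL)
```

```text
t 20.52 at [602.5  -3.  116.1] open 13.3 dp [ 0.7 -1.5 -9. ] w [-0.0006  0.0003 -0.0021] | n 1 per row [ 0.74 -1.5  -8.97] [-0.0006  0.0003 -0.0021]
```

Emit:
apply_moves --moves "0 0.3 -0.7 -3 0 0 -0.001;0 0.4 -0.8 -3 0 0 -0.001;0 0 0 -3 0 0 0;0 0 0 0 0 0 0;0 0 0 0 0 0 0;0 0 0 0 0 0 0;0 0 0 0 0 0 0;0 0 0 0 0 0 0;0 0 0 0 0 0 0"

```text
t: 21.27
ee_pos: [603.3, -4.5, 107.3]
eef_rot: [2.966, -0.001, 1.493]
wrist_force: [0.1, 0.3, -3.6]
opening: 13.2
```

Run:
```python
from m1 import *
print(tcploc()-[0,0,11.6]);go(indeck(-.6,0.4,11.6+11),DTH,TIL)
```

```text
[-0.49176143  0.43430003 11.13227137]
t 21.32 at [603.3  -4.5 107.3] open 12.8 dp [-0.1 -0.  -0.1] w [-0.0006  0.0006 -0.0002] | n 1 per row [-0.09 -0.03 -0.15] [-0.0006  0.0006 -0.0002]
```

Now step in along the normal (dx +0.17, dz −0.98 per mm).

Emit:
apply_moves --moves "0 0.35 0 -2 0 0 0;0 0 0 0 0 0 0;0 0 0 0 0 0 0;0 0 0 0 0 0 0"

```text
t: 21.65
ee_pos: [603.5, -4.5, 105.1]
eef_rot: [2.967, -0.001, 1.493]
wrist_force: [-0.7, -0.4, -2.0]
opening: 13.1
```

Emit:
apply_moves --moves "0 0.35 0 -2 0 0 0;0 0 0 0 0 0 0;0 0 0 0 0 0 0;0 0 0 0 0 0 0"

```text
t: 21.98
ee_pos: [603.9, -4.6, 103.1]
eef_rot: [2.967, -0.001, 1.493]
wrist_force: [-0.5, -0.1, -2.8]
opening: 12.9
```

Emit:
apply_moves --moves "0 0.25 0 -1.5 0 0 0;0 0 0 0 0 0 0;0 0 0 0 0 0 0;0 0 0 0 0 0 0"

```text
t: 22.32
ee_pos: [604.1, -4.6, 101.7]
eef_rot: [2.967, -0.001, 1.493]
wrist_force: [0.7, 0.2, -3.1]
opening: 13.1
```

Emit:
apply_moves --moves "0 0.35 0 -2 0 0 0;0 0 0 0 0 0 0;0 0 0 0 0 0 0;0 0 0 0 0 0 0"

```text
t: 22.65
ee_pos: [604.5, -4.6, 99.7]
eef_rot: [2.967, -0.001, 1.493]
wrist_force: [-0.7, 0.3, -3.5]
opening: 13.2
```

Emit:
apply_moves --moves "0 0.35 0 -2 0 0 0;0 0 0 0 0 0 0;0 0 0 0 0 0 0;0 0 0 0 0 0 0"

```text
t: 22.98
ee_pos: [604.9, -4.6, 97.7]
eef_rot: [2.967, -0.001, 1.493]
wrist_force: [-0.2, -0.0, -2.0]
opening: 13.0
```

Emit:
apply_moves --moves "0 0.17 0 -1 0 0 0;0 0 0 0 0 0 0;0 0 0 0 0 0 0;0 0 0 0 0 0 0"

```text
t: 23.32
ee_pos: [605.2, -4.5, 97.0]
eef_rot: [2.966, -0.001, 1.493]
wrist_force: [-0.7, 0.6, 1.1]
opening: 13.0
```

Emit:
apply_moves --moves "0 0.2 0 -1 0 0 0;0 0 0 0 0 0 0;0 0 0 0 0 0 0;0 0 0 0 0 0 0"

```text
t: 23.65
ee_pos: [605.2, -4.5, 97.0]
eef_rot: [2.966, -0.001, 1.493]
wrist_force: [-4.6, -0.5, 10.7]
opening: 13.2
```

Run:
```python
from m1 import *
print(tcploc()-[0,0,11.6],sense()['wrist_force'],sense()['wrist_torque'])
s,d=grab('scene','s15.png');crop('s15.png','s15c.png',180,300,140,240,6)
```

```text
[-0.50304777  0.56268395  0.59990264] [-4.70129522  0.51041452 10.02959647] [-0.01983676  0.79176483 -0.0160181 ]
```

View pics/s15c.png

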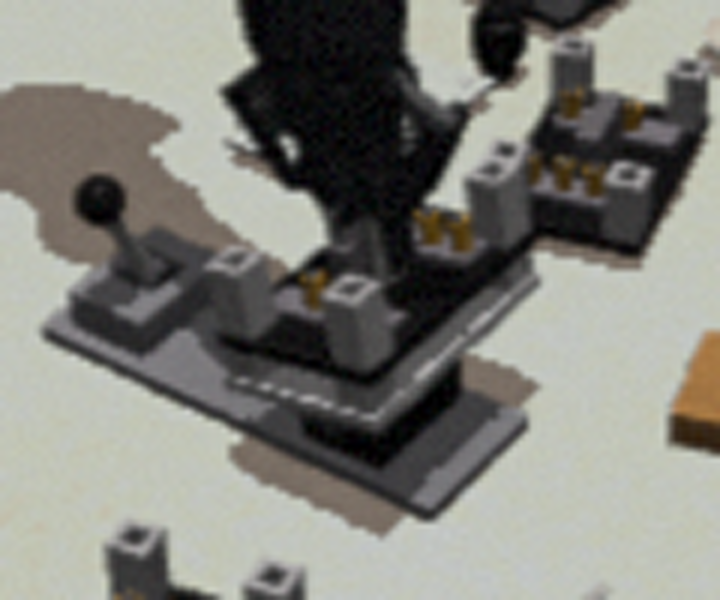

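Emit:
apply_moves --moves "15 0 0 0 0 0 0;25 0 0 0 0 0 0;40 0 0 0 0 0 0;50 0 0 0 0 0 0;50 0 0 0 0 0 0;50 -3.5 0 20 0 0 0;50 -6 0 34 0 0 0;50 -6 0 34 0 0 0;50 -6 0 34 0 0 0;50 0 0 0 0 0 0;50 0 0 0 0 0 0;50 0 0 0 0 0 0;50 0 0 0 0 0 0"

```text
t: 24.83
ee_pos: [582.9, -4.3, 216.3]
eef_rot: [2.969, -0.0, 1.493]
wrist_force: [-0.1, 0.2, 0.7]
opening: 42.9
```

Run:
```python
from m1 import *
s,d=grab('wrist','w16.png');crop('w16.png','w16c.png',180,330,60,260,3)
s,d=grab('top','t16.png');
go([634.7+2.2,-231.3-1,150],.141)
```

```text
t 24.98 at [583.1  -4.6 216.2] open 43.1 dp [  53.8 -227.7  -66.2] w [-0.0054  0.1725  0.2184] | n 7 per row [  7.69 -32.53  -9.46] [-0.0008  0.0246  0.0312]
```

View pics/w16.png

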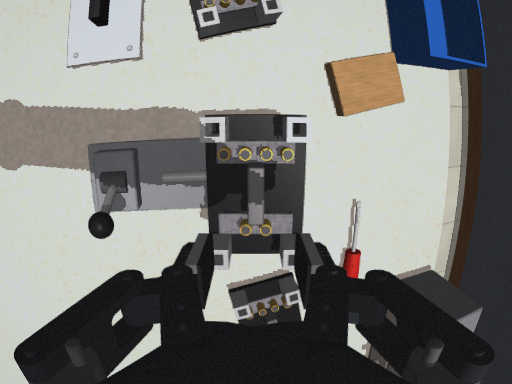

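View pics/t16.png

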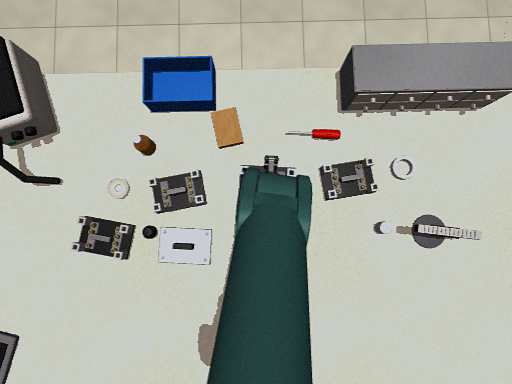

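Run:
```python
from m1 import *
crop('t16.png','t16c.png',300,400,140,220,7)
go([623,-223,210],.141)
```

```text
t 25.03 at [583.2  -4.6 216.4] open 42.9 dp [  39.8 -218.4   -6.4] w [-0.0055  0.173   0.2185] | n 6 per row [  6.63 -36.39  -1.07] [-0.0009  0.0288  0.0364]
```

View pics/t16c.png

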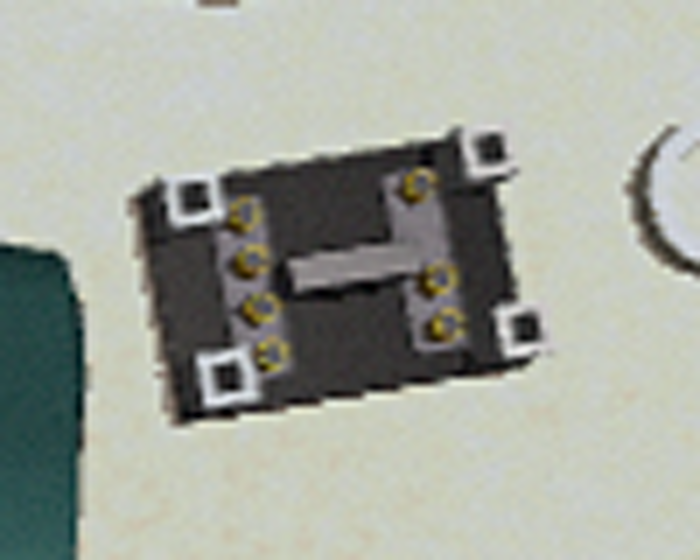

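Emit:
apply_moves --moves "50 6.6 -36.4 0 -0.001 0.029 0.036;50 6.6 -36.4 0 -0.001 0.029 0.036;50 6.6 -36.4 0 -0.001 0.029 0.036;50 6.6 -36.4 0 -0.001 0.029 0.036;50 6.6 -36.4 -3 -0.001 0.029 0.036;50 6.6 -36.4 -3 -0.001 0.029 0.036;50 0 0 0 0 0 0;50 0 0 0 0 0 0;50 0 0 0 0 0 0;50 0 0 0 0 0 0;50 0 0 0 0 0 0;50 0 0 0 0 0 0;50 0 0 0 0 0 0;50 0 0 0 0 0 0"

```text
t: 26.2
ee_pos: [623.4, -222.1, 211.9]
eef_rot: [3.14, -0.0, 1.711]
wrist_force: [-0.0, 0.4, -0.4]
opening: 42.5
```

Run:
```python
from m0 import *
c,th,e=fit([onz(d,u,v,54) for u,v in px([(193,200),(228,378),(520,328),(487,150)],7,(300,140))],L);print(c,th,e)
s,d=grab('wrist','w17.png');crop('w17.png','w17c.png',180,330,70,250,4)
go([c[0]+2.2,c[1]-1,210],th)
```

```text
[ 623.0025222  -223.32681817] 0.1446517477620974 1.4277546804067995
t 26.3 at [ 623.4 -222.6  211.9] open 43.0 dp [ 1.8 -1.8 -1.9] w [-0.0001  0.0014  0.0055] | n 1 per row [ 1.81 -1.76 -1.88] [-0.0001  0.0014  0.0055]
```

View pics/w17c.png

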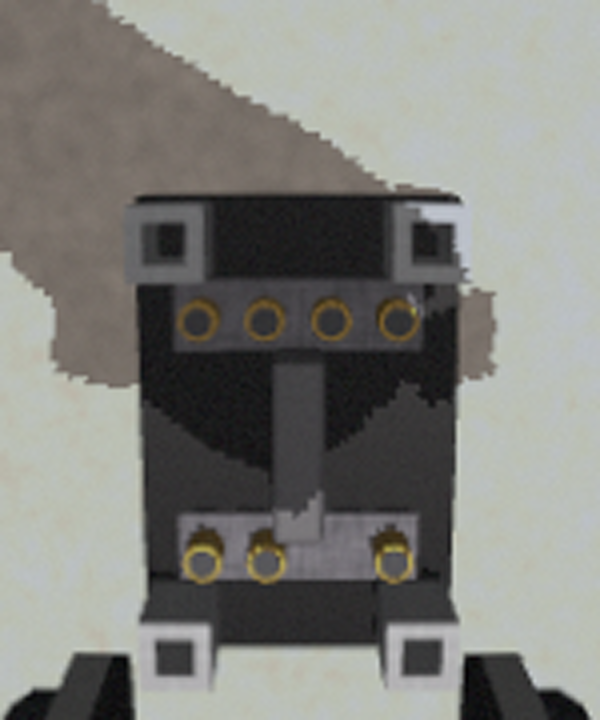

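Run:
```python
from m1 import *
c,th=trayfit([(165,242),(432,241),(423,658),(176,658)],4,(180,70))
F=frame(th,0);c=c-F.apply([0,.5,0])[:2]
go([c[0],c[1],80],th);go([c[0],c[1],22],th)
```

```text
fit [ 626. -225.] 0.142 res 0.6
t 26.4 at [ 623.4 -222.9  211.8] open 42.6 dp [   2.7   -2.7 -131.8] w [-0.      0.0013  0.0029] | n 4 per row [  0.67  -0.67 -32.95] [-0.      0.0003  0.0007]
t 26.4 at [ 623.4 -222.9  211.8] open 42.6 dp [   2.7   -2.7 -189.8] w [-0.      0.0013  0.0029] | n 5 per row [  0.54  -0.54 -37.96] [-0.      0.0003  0.0006]
```

Emit:
apply_moves --moves "50 0.7 -0.7 -33 0 0 0.001;50 0.7 -0.7 -33 0 0 0.001;50 0.7 -0.7 -33 0 0 0.001;50 0.6 -0.6 -33 0 0 0;50 0 0 0 0 0 0;50 0 0 0 0 0 0;50 0 0 0 0 0 0;50 0 0 -25 0 0 0;50 0 0 -20 0 0 0;50 0 0 -10 0 0 0;50 0 0 0 0 0 0;50 0 0 0 0 0 0;50 0 0 0 0 0 0;50 0 0 0 0 0 0"

```text
t: 27.57
ee_pos: [627.3, -226.2, 26.5]
eef_rot: [3.138, 0.002, 1.712]
wrist_force: [-0.3, -0.2, -0.7]
opening: 42.9
```

Run:
```python
from m1 import *
go([626,-225.5,22],.142)
```

```text
t 27.62 at [ 627.1 -226.1   26.2] open 42.5 dp [-1.1  0.6 -4.2] w [0.0008 0.0036 0.0004] | n 1 per row [-1.08  0.57 -4.23] [0.0008 0.0036 0.0004]
```

Emit:
apply_moves --moves "50 -0.8 0.4 -2 0 0.002 0;50 0 0 -1.7 0 0 0;50 0 0 0 0 0 0;50 0 0 0 0 0 0;50 0 0 0 0 0 0;0 0 0 0 0 0 0;0 0 0 0 0 0 0;0 0 0 0 0 0 0;0 0 0 0 0 0 0;0 0 0 0 0 0 0;0 0 0 0 0 0 0;0 0 0 0 0 0 0;0 0 0 0 0 0 0"

```text
t: 28.7
ee_pos: [625.5, -225.3, 21.1]
eef_rot: [-3.141, 0.0, 1.712]
wrist_force: [0.5, -0.5, 0.2]
opening: 12.8
```

Emit:
apply_moves --moves "0 0 0 10 0 0 0;0 0 0 25 0 0 0;0 0 0 35 0 0 0;0 0 0 35 0 0 0;0 0 0 35 0 0 0;0 0 0 35 0 0 0;0 0 0 20 0 0 0;0 0 0 0 0 0 0;0 0 0 0 0 0 0;0 0 0 0 0 0 0;0 0 0 0 0 0 0"

```text
t: 29.62
ee_pos: [623.5, -224.4, 213.6]
eef_rot: [-3.136, -0.002, 1.713]
wrist_force: [-0.0, 0.6, -3.3]
opening: 13.2
```

Run:
```python
from m1 import *
go(indeck(-.5,0.5,11.6+44+80),DTH,TIL)
s,d=grab('wrist','w18.png')
crop('w18.png','w18c.png',150,360,80,330,3)
```

```text
t 29.67 at [ 623.7 -224.5  213.6] open 13.3 dp [-39.9 221.6   4.8] w [ 0.0035 -0.18   -0.2193] | n 6 per row [-6.65 36.93  0.81] [ 0.0006 -0.03   -0.0366]
```

View pics/w18c.png

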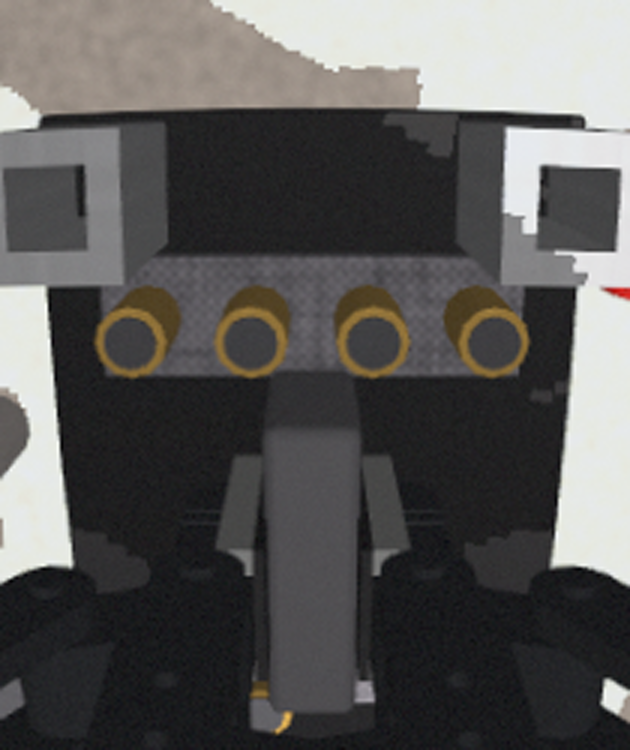

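Emit:
apply_moves --moves "0 -6.6 36.9 3 0.001 -0.03 -0.036;0 -6.6 36.9 3 0.001 -0.03 -0.036;0 -6.6 36.9 3 0.001 -0.03 -0.036;0 -6.6 36.9 0 0.001 -0.03 -0.036;0 -6.6 36.9 0 0.001 -0.03 -0.036;0 -6.6 36.9 0 0.001 -0.03 -0.036;0 0 0 0 0 0 0;0 0 0 0 0 0 0;0 0 0 0 0 0 0;0 0 0 0 0 0 0;0 0 0 0 0 0 0;0 0 0 0 0 0 0;0 0 0 0 0 0 0"

```text
t: 30.8
ee_pos: [585.9, -5.4, 225.0]
eef_rot: [2.963, 0.0, 1.493]
wrist_force: [-0.8, -0.5, -2.6]
opening: 13.2
```

Run:
```python
from h import *
go(indeck(-.5,0.5,11.1+44+13),DTH,TIL)
```

```text
t 30.8 at [585.9  -5.4 225. ] open 13.2 dp [  9.6   1.5 -73. ] w [ 0.0005  0.0044 -0.0006] | n 2 per row [  4.79   0.77 -36.49] [ 0.0003  0.0022 -0.0003]
```

Emit:
apply_moves --moves "0 3.2 0.5 -24 0 0.001 0;0 3.2 0.5 -24 0 0.001 0;0 3.2 0.5 -24 0 0.001 0;0 0 0 0 0 0 0;0 0 0 0 0 0 0;0 0 0 0 0 0 0;0 0 0 0 0 0 0;0 0 0 0 0 0 0;0 0 0 0 0 0 0;0 0 0 0 0 0 0"

```text
t: 31.63
ee_pos: [595.6, -2.3, 153.9]
eef_rot: [2.964, -0.0, 1.496]
wrist_force: [-0.3, -0.3, -2.4]
opening: 13.1
```

Run:
```python
from m1 import *
print(tcploc()-[0,0,11.1])
go(indeck(-.5,0.5,11.1+44+13),DTH,TIL)
s,d=grab('scene','s19.png');crop('s19.png','s19c.png',180,300,110,230,6)
```

```text
[-0.2827268   2.11372459 58.67962673]
t 31.68 at [595.5  -2.2 153.7] open 13.2 dp [-0.  -1.6 -1.7] w [-0.      0.0025 -0.0032] | n 1 per row [-0.05 -1.61 -1.69] [-0.      0.0025 -0.0032]
```

View pics/s19c.png

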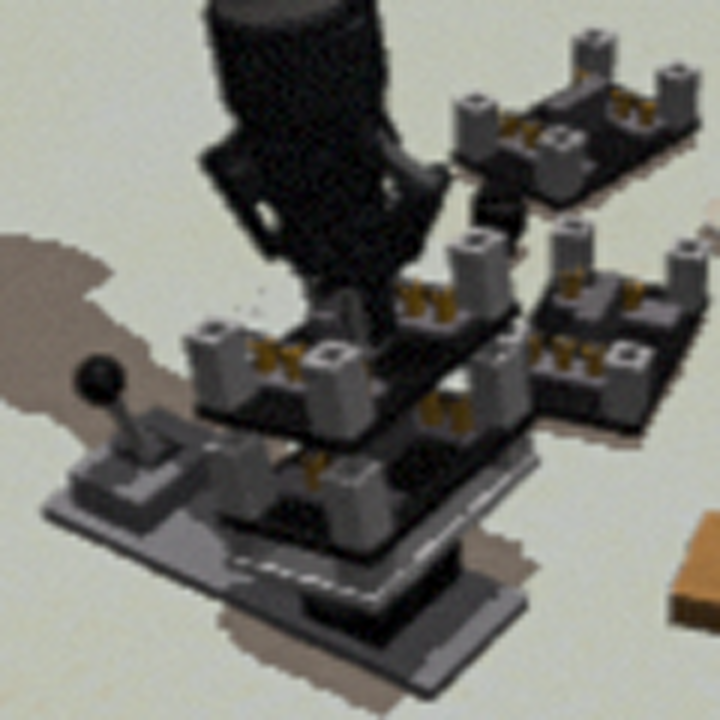

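Emit:
apply_moves --moves "0 0 -0.8 -1.7 0 0.001 -0.0015;0 0.3 -0.8 -2 0 0.001 -0.0015;0 0 0 0 0 0 0;0 0 0 0 0 0 0;0 0 0 0 0 0 0;0 0 0 0 0 0 0;0 0 0 0 0 0 0"

```text
t: 32.32
ee_pos: [595.6, -3.9, 149.3]
eef_rot: [2.968, 0.0, 1.493]
wrist_force: [-0.7, -0.8, -1.9]
opening: 12.9
```

Run:
```python
from m1 import *
print(tcploc()-[0,0,11.1])
go(indeck(-.5,0.5,11.1+44+10),DTH,TIL)
```

```text
[-0.79681107  0.43822793 54.37165247]
t 32.37 at [595.6  -3.9 149.3] open 13.3 dp [ 0.4  0.  -0.3] w [ 0.0001 -0.0005 -0.0001] | n 1 per row [ 0.36  0.03 -0.31] [ 0.0001 -0.0005 -0.0001]
```

Emit:
apply_moves --moves "0 0.6 0 -2 0 0 0;0 0.4 0 -2 0 0 0;0 0 0 0 0 0 0;0 0 0 0 0 0 0;0 0 0 0 0 0 0"

```text
t: 32.78
ee_pos: [596.5, -4.0, 145.2]
eef_rot: [2.968, 0.0, 1.493]
wrist_force: [0.2, -0.5, -2.3]
opening: 13.1
```

Emit:
apply_moves --moves "0 0.4 0 -2 0 0 0;0 0 0 0 0 0 0;0 0 0 0 0 0 0;0 0 0 0 0 0 0"

```text
t: 33.12
ee_pos: [596.9, -4.0, 143.3]
eef_rot: [2.968, 0.0, 1.493]
wrist_force: [-0.5, -0.7, -2.2]
opening: 13.1
```

Emit:
apply_moves --moves "0 0.35 0 -2 0 0 0;0 0 0 0 0 0 0;0 0 0 0 0 0 0;0 0 0 0 0 0 0"

```text
t: 33.45
ee_pos: [597.3, -4.0, 141.2]
eef_rot: [2.968, 0.0, 1.493]
wrist_force: [-0.7, -1.7, -2.6]
opening: 13.0
```

Emit:
apply_moves --moves "0 0.35 0 -1.5 0 0 0;0 0 0 0 0 0 0;0 0 0 0 0 0 0;0 0 0 0 0 0 0"

```text
t: 33.78
ee_pos: [597.6, -3.9, 139.7]
eef_rot: [2.968, 0.0, 1.493]
wrist_force: [0.2, 0.6, -1.8]
opening: 13.0
```

Emit:
apply_moves --moves "0 0.17 0 -1 0 0 0;0 0 0 0 0 0 0;0 0 0 0 0 0 0;0 0 0 0 0 0 0"

```text
t: 34.12
ee_pos: [597.7, -3.9, 139.6]
eef_rot: [2.968, -0.0, 1.493]
wrist_force: [-2.6, 0.6, 5.0]
opening: 12.9
```

Emit:
apply_moves --moves "0 0.17 0 -1 0 0 0;0 0 0 0 0 0 0;0 0 0 0 0 0 0;0 0 0 0 0 0 0"

```text
t: 34.45
ee_pos: [597.7, -3.9, 139.5]
eef_rot: [2.968, -0.001, 1.493]
wrist_force: [-5.9, 1.0, 13.7]
opening: 13.1
```

Run:
```python
from m1 import *
print(tcploc()-[0,0,11.1])
```

```text
[-0.43314875  0.60377787 44.32723923]
```

Emit:
apply_moves --moves "15 0 0 0 0 0 0;25 0 0 0 0 0 0;40 0 0 0 0 0 0;50 0 0 0 0 0 0;50 0 0 0 0 0 0;50 -3.5 0 20 0 0 0;50 -6 0 34 0 0 0;50 -6 0 34 0 0 0;50 -3 0 17 0 0 0;50 0 0 0 0 0 0;50 0 0 0 0 0 0;50 0 0 0 0 0 0;50 0 0 0 0 0 0"

```text
t: 35.58
ee_pos: [578.7, -3.8, 241.3]
eef_rot: [2.97, 0.001, 1.493]
wrist_force: [-0.3, -0.5, -0.6]
opening: 43.0
```

Run:
```python
from m1 import *
s,d=grab('wrist','w20.png')
s,d=grab('top','t20.png');crop('t20.png','t20c.png',60,225,150,280,4.5)
go([601.5,231,210],.171)
```

```text
t 35.73 at [578.9  -4.  241.5] open 42.1 dp [ 22.6 235.  -31.5] w [-0.0071  0.172   0.2483] | n 7 per row [ 3.23 33.57 -4.5 ] [-0.001   0.0246  0.0355]
```

View pics/w20.png

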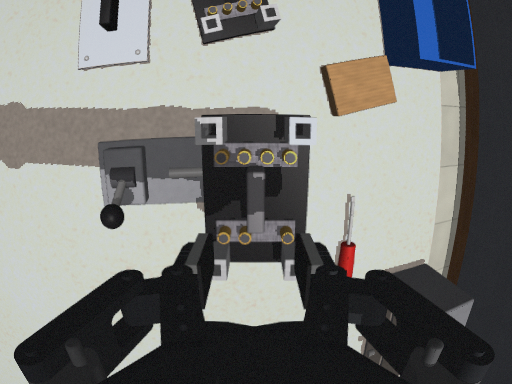

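View pics/t20c.png

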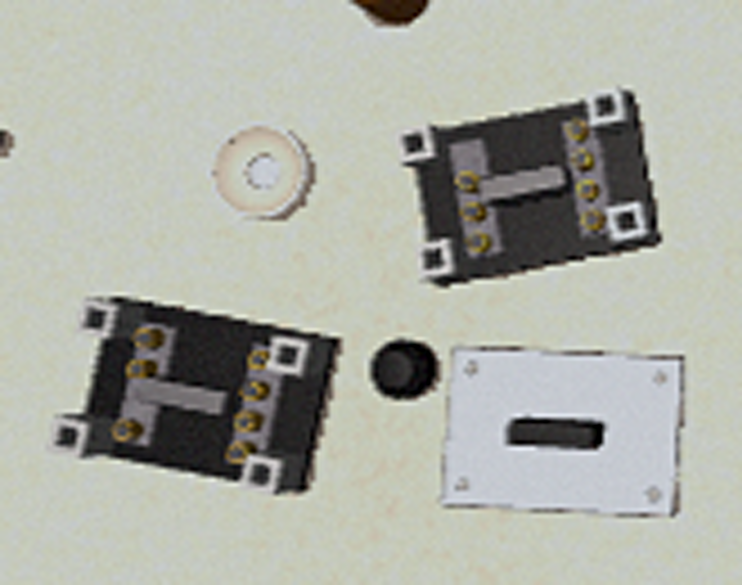

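Emit:
apply_moves --moves "50 3.2 33.6 0 -0.001 0.0246 0.0355;50 3.2 33.6 0 -0.001 0.0246 0.0355;50 3.2 33.6 -5 -0.001 0.0246 0.0355;50 3.2 33.6 -6 -0.001 0.0246 0.0355;50 3.2 33.6 -7 -0.001 0.0246 0.0355;50 3.2 33.6 -7 -0.001 0.0246 0.0355;50 3.2 33.6 -6 -0.001 0.0246 0.0355;50 0 0 0 0 0 0;50 0 0 0 0 0 0;50 0 0 0 0 0 0;50 0 0 0 0 0 0;50 0 0 0 0 0 0;50 0 0 0 0 0 0;50 0 0 0 0 0 0;50 0 0 0 0 0 0"

```text
t: 36.98
ee_pos: [602.0, 230.7, 212.1]
eef_rot: [3.139, -0.001, 1.741]
wrist_force: [0.2, -0.1, 0.2]
opening: 42.7
```

Run:
```python
from m1 import *
s,d=grab('wrist','w21.png');crop('w21.png','w21c.png',180,330,70,250,4);print(s['ee_pos'],s['eef_rot'])
```

```text
[601.92948899 230.85688473 212.0390487 ] [ 3.13926468e+00 -9.15768771e-04  1.74131102e+00]
```

View pics/w21c.png

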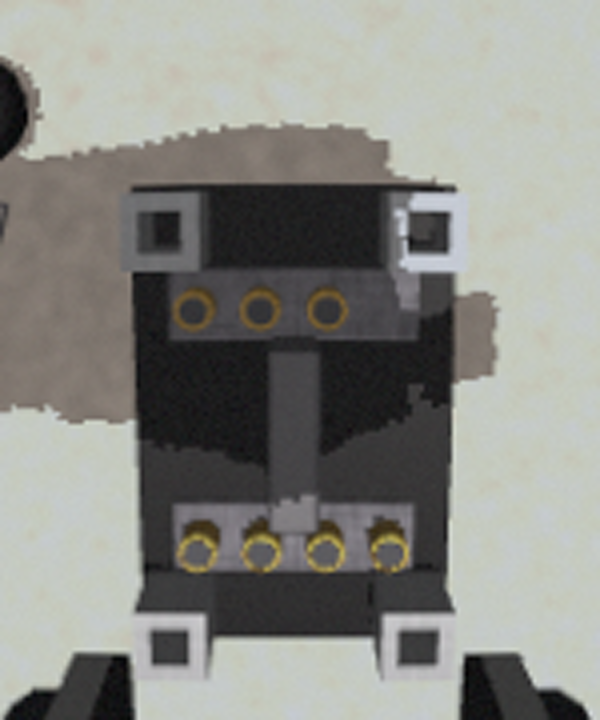

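Run:
```python
from m1 import *
c,th=trayfit([(161,231),(428,231),(418,647),(170,647)],4,(180,70))
F=frame(th,0);c=c-F.apply([0,.5,0])[:2]
go([c[0],c[1],70],th)
```

```text
fit [603.  231.7] 0.17 res 0.7
t 37.18 at [601.9 231.2 211.9] open 42.8 dp [   1.2    0.  -141.9] w [-0.0013  0.002  -0.0013] | n 4 per row [  0.3    0.   -35.48] [-0.0003  0.0005 -0.0003]
```

Emit:
apply_moves --moves "50 0.3 0 -35 0 0 0;50 0.3 0 -35 0 0.001 0;50 0.3 0 -35 0 0.001 0;50 0.3 0 -36 0 0 0;50 0 0 0 0 0 0;50 0 0 0 0 0 0;50 0 0 0 0 0 0;50 0 0 -20 0 0 0;50 0 0 -15 0 0 0;50 0 0 -8 0 0 0;50 0 0 0 0 0 0;50 0 0 0 0 0 0;50 0 0 0 0 0 0;50 0 0 0 0 0 0;50 0 0 0 0 0 0;50 0 0 0 0 0 0"

```text
t: 38.52
ee_pos: [603.5, 231.4, 28.5]
eef_rot: [3.14, -0.001, 1.742]
wrist_force: [-0.8, 0.6, -1.0]
opening: 42.6
```

Run:
```python
from m1 import *
go([603.1,231.2,21.5],.17)
```

```text
t 38.57 at [603.3 231.4  28.3] open 42.8 dp [-0.2 -0.2 -6.8] w [-0.0015  0.0005 -0.0012] | n 1 per row [-0.21 -0.18 -6.76] [-0.0015  0.0005 -0.0012]
```

Emit:
apply_moves --moves "50 -0.1 -0.1 -3.5 -0.001 0 -0.001;50 -0.1 -0.1 -3 0 0 0;50 0 0 0 0 0 0;50 0 0 0 0 0 0;50 0 0 0 0 0 0;0 0 0 0 0 0 0;0 0 0 0 0 0 0;0 0 0 0 0 0 0;0 0 0 0 0 0 0;0 0 0 0 0 0 0;0 0 0 0 0 0 0;0 0 0 0 0 0 0;0 0 0 0 0 0 0"

```text
t: 39.65
ee_pos: [603.2, 231.1, 21.5]
eef_rot: [3.141, -0.0, 1.741]
wrist_force: [-0.0, -0.4, 1.7]
opening: 12.7
```

Emit:
apply_moves --moves "0 0 0 10 0 0 0;0 0 0 25 0 0 0;0 0 0 35 0 0 0;0 0 0 35 0 0 0;0 0 0 35 0 0 0;0 0 0 35 0 0 0;0 0 0 35 0 0 0;0 0 0 35 0 0 0;0 0 0 0 0 0 0;0 0 0 0 0 0 0;0 0 0 0 0 0 0;0 0 0 0 0 0 0"

```text
t: 40.65
ee_pos: [600.9, 230.6, 264.2]
eef_rot: [-3.137, 0.001, 1.741]
wrist_force: [-0.6, -0.2, -2.9]
opening: 12.7
```

Run:
```python
from m1 import *
go(indeck(-.5,0.5,11.3+88+70),DTH,TIL)
s,d=grab('wrist','w22.png')
crop('w22.png','w22c.png',150,360,80,330,3)
```

```text
t 40.7 at [601.1 230.6 264. ] open 12.7 dp [ -23.2 -233.1  -12.4] w [ 0.0092 -0.1796 -0.2476] | n 7 per row [ -3.31 -33.3   -1.77] [ 0.0013 -0.0257 -0.0354]
```

View pics/w22c.png

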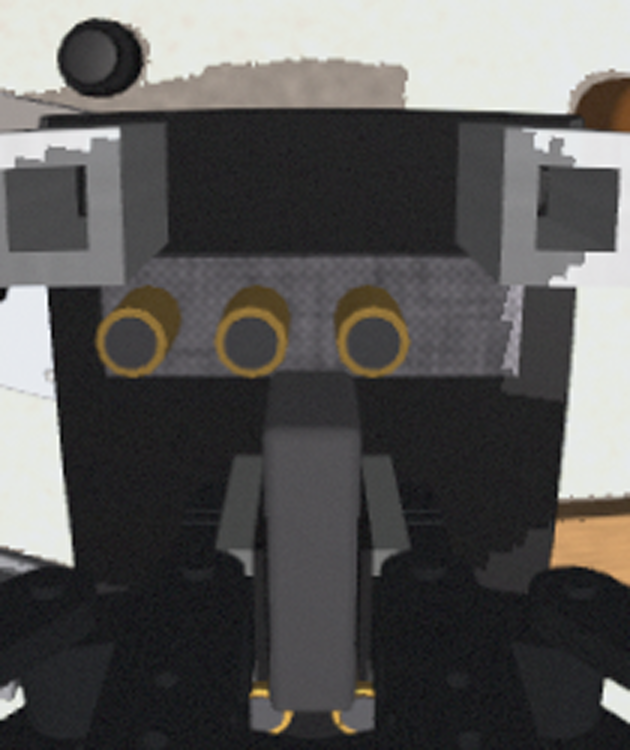

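Emit:
apply_moves --moves "0 -3.3 -33.3 0 0.001 -0.0257 -0.0354;0 -3.3 -33.3 0 0.001 -0.0257 -0.0354;0 -3.3 -33.3 0 0.001 -0.0257 -0.0354;0 -3.3 -33.3 0 0.001 -0.0257 -0.0354;0 -3.3 -33.3 0 0.001 -0.0257 -0.0354;0 -3.3 -33.3 0 0.001 -0.0257 -0.0354;0 -3.3 -33.3 0 0.001 -0.0257 -0.0354;0 0 0 0 0 0 0;0 0 0 0 0 0 0;0 0 0 0 0 0 0;0 0 0 0 0 0 0;0 0 0 0 0 0 0;0 0 0 0 0 0 0;0 0 0 0 0 0 0"

```text
t: 41.92
ee_pos: [580.0, -1.0, 266.1]
eef_rot: [2.962, 0.001, 1.494]
wrist_force: [0.4, -0.4, -1.9]
opening: 13.6
```

Run:
```python
from h import *
go(indeck(-.4,0.6,11.4+88+14),DTH,TIL)
```

```text
t 41.92 at [580.   -1.  266.1] open 13.6 dp [  7.7  -2.1 -69.5] w [ 0.0015  0.0045 -0.0014] | n 2 per row [  3.86  -1.07 -34.75] [ 0.0007  0.0023 -0.0007]
```

Emit:
apply_moves --moves "0 2.6 -0.7 -23 0 0.001 0;0 2.6 -0.7 -23 0 0.001 0;0 2.6 -0.7 -21 0 0.001 0;0 0 0 0 0 0 0;0 0 0 0 0 0 0;0 0 0 0 0 0 0;0 0 0 0 0 0 0;0 0 0 0 0 0 0;0 0 0 0 0 0 0;0 0 0 0 0 0 0"

```text
t: 42.75
ee_pos: [588.0, -4.0, 200.1]
eef_rot: [2.964, 0.001, 1.493]
wrist_force: [0.1, 0.4, -2.2]
opening: 12.8
```

Run:
```python
from m1 import *
print(tcploc()-[0,0,11.4])
go(indeck(-.4,0.6,11.4+88+13),DTH,TIL)
s,d=grab('scene','s23.png');crop('s23.png','s23c.png',180,300,100,220,6)
```

```text
[  0.37191553  -0.27396846 105.22781927]
t 42.8 at [587.8  -4.  199.9] open 13.0 dp [ 0.   0.9 -4.3] w [0.0012 0.0029 0.0002] | n 1 per row [ 0.04  0.87 -4.3 ] [0.0012 0.0029 0.0002]
```

View pics/s23c.png

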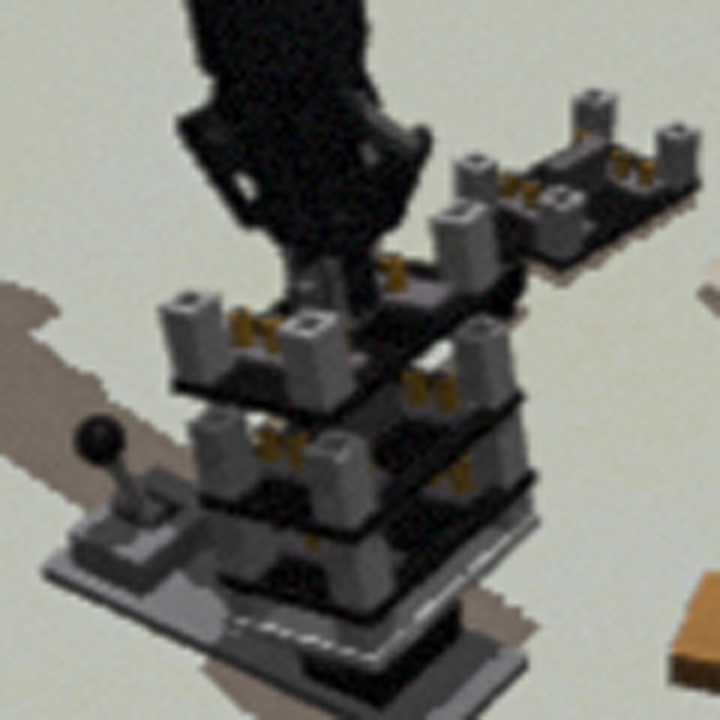

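Emit:
apply_moves --moves "0 0 0.5 -3 0.001 0.001 0;0 0 0.4 -3 0 0.001 0;0 0 0 0 0 0 0;0 0 0 0 0 0 0;0 0 0 0 0 0 0;0 0 0 0 0 0 0;0 0 0 0 0 0 0"

```text
t: 43.43
ee_pos: [587.6, -3.3, 193.3]
eef_rot: [2.967, 0.0, 1.492]
wrist_force: [-0.1, -0.3, -2.6]
opening: 13.1
```

Run:
```python
from m1 import *
print(tcploc()-[0,0,11.4])
go(indeck(-.4,0.6,11.4+88+6),DTH,TIL)
```

```text
[-0.98568257  0.45869749 98.81518793]
t 43.48 at [587.7  -3.3 193.4] open 13.2 dp [ 1.4  0.  -4.6] w [0.0004 0.     0.0005] | n 1 per row [ 1.42  0.03 -4.64] [0.0004 0.     0.0005]
```

Emit:
apply_moves --moves "0 0.7 0 -2 0 0 0;0 0.7 0 -2.5 0 0 0;0 0 0 0 0 0 0;0 0 0 0 0 0 0;0 0 0 0 0 0 0"

```text
t: 43.9
ee_pos: [589.0, -3.3, 188.7]
eef_rot: [2.967, 0.001, 1.492]
wrist_force: [0.0, 0.1, -2.5]
opening: 13.3
```

Emit:
apply_moves --moves "0 0.4 0 -2 0 0 0;0 0 0 0 0 0 0;0 0 0 0 0 0 0;0 0 0 0 0 0 0"

```text
t: 44.23
ee_pos: [589.4, -3.2, 186.8]
eef_rot: [2.967, 0.0, 1.492]
wrist_force: [-0.4, 0.2, -2.8]
opening: 12.8
```

Emit:
apply_moves --moves "0 0.35 0 -2 0 0 0;0 0 0 0 0 0 0;0 0 0 0 0 0 0;0 0 0 0 0 0 0"

```text
t: 44.57
ee_pos: [589.7, -3.2, 184.8]
eef_rot: [2.967, 0.0, 1.492]
wrist_force: [0.4, -0.1, -3.2]
opening: 13.4
```

Emit:
apply_moves --moves "0 0.35 0 -1.5 0 0 0;0 0 0 0 0 0 0;0 0 0 0 0 0 0;0 0 0 0 0 0 0"

```text
t: 44.9
ee_pos: [590.3, -3.3, 183.4]
eef_rot: [2.967, 0.0, 1.492]
wrist_force: [0.3, 1.0, -2.3]
opening: 13.3
```

Run:
```python
from m1 import *
print(tcploc()-[0,0,11.4])
```

```text
[-0.13859077  0.66018093 88.53056713]
```

Emit:
apply_moves --moves "0 0.1 0 -1 0 0 0;0 0 0 0 0 0 0;0 0 0 0 0 0 0;0 0 0 0 0 0 0"

```text
t: 45.28
ee_pos: [590.3, -3.3, 183.3]
eef_rot: [2.967, -0.0, 1.492]
wrist_force: [-3.8, 0.1, 5.9]
opening: 13.0
```

Emit:
apply_moves --moves "0 0.1 0 -1 0 0 0;0 0 0 0 0 0 0;0 0 0 0 0 0 0;0 0 0 0 0 0 0"

```text
t: 45.62
ee_pos: [590.3, -3.3, 183.3]
eef_rot: [2.967, -0.001, 1.492]
wrist_force: [-5.7, 1.7, 14.3]
opening: 13.0
```

Run:
```python
from m1 import *
print(tcploc()-[0,0,11.4])
```

```text
[-0.11658315  0.69335237 88.40620118]
```

Emit:
apply_moves --moves "15 0 0 0 0 0 0;25 0 0 0 0 0 0;40 0 0 0 0 0 0;50 0 0 0 0 0 0;50 0 0 0 0 0 0;50 -3.5 0 20 0 0 0;50 -6 0 34 0 0 0;50 -6 0 34 0 0 0;50 0 0 0 0 0 0;50 0 0 0 0 0 0;50 0 0 0 0 0 0;50 0 0 0 0 0 0"

```text
t: 46.67
ee_pos: [573.9, -3.0, 267.9]
eef_rot: [2.97, 0.001, 1.493]
wrist_force: [-0.2, -0.5, -0.3]
opening: 42.5
```

Run:
```python
from m1 import *
s,d=grab('wrist','w24.png')
s,d=grab('top','t24.png');crop('t24.png','t24c.png',60,225,150,280,4.5)
go([484.5,425,210],-.21)
```

```text
t 46.82 at [574.1  -3.2 267.9] open 42.6 dp [-89.6 428.2 -57.9] w [ 0.0259  0.17   -0.1314] | n 12 per row [-7.47 35.69 -4.82] [ 0.0022  0.0142 -0.0109]
```

View pics/w24.png

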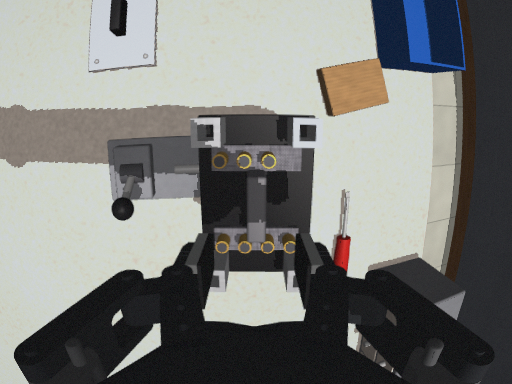

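View pics/t24.png

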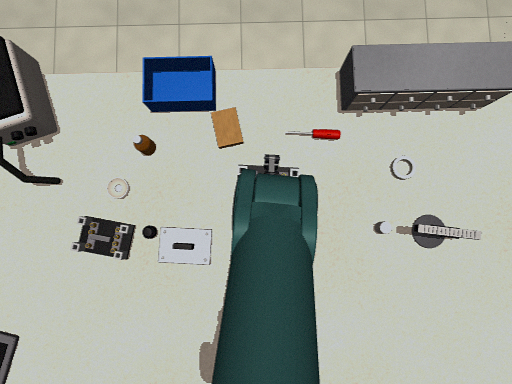

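Emit:
apply_moves --moves "50 -7.5 35.7 0 0.002 0.0142 -0.011;50 -7.5 35.7 0 0.002 0.0142 -0.011;50 -7.5 35.7 0 0.002 0.0142 -0.011;50 -7.5 35.7 0 0.002 0.0142 -0.011;50 -7.5 35.7 -7 0.002 0.0142 -0.011;50 -7.5 35.7 -7 0.002 0.0142 -0.011;50 -7.5 35.7 -7 0.002 0.0142 -0.011;50 -7.5 35.7 -7 0.002 0.0142 -0.011;50 -7.5 35.7 -7 0.002 0.0142 -0.011;50 -7.5 35.7 -7 0.002 0.0142 -0.011;50 -7.5 35.7 -7 0.002 0.0142 -0.011;50 -7.5 35.7 -9 0.002 0.0142 -0.011;50 0 0 0 0 0 0;50 0 0 0 0 0 0;50 0 0 0 0 0 0;50 0 0 0 0 0 0;50 0 0 0 0 0 0;50 0 0 0 0 0 0;50 0 0 0 0 0 0;50 0 0 0 0 0 0"

```text
t: 48.48
ee_pos: [485.1, 424.6, 211.7]
eef_rot: [3.139, 0.001, 1.359]
wrist_force: [-0.1, 1.1, 0.1]
opening: 42.8
```

Run:
```python
from m1 import *
s,d=grab('wrist','w25.png');crop('w25.png','w25c.png',180,330,70,250,4);print(s['ee_pos'],s['eef_rot'])
```

```text
[485.02309153 424.78647701 211.61270914] [3.13896582e+00 8.47316433e-04 1.35948934e+00]
```

View pics/w25c.png

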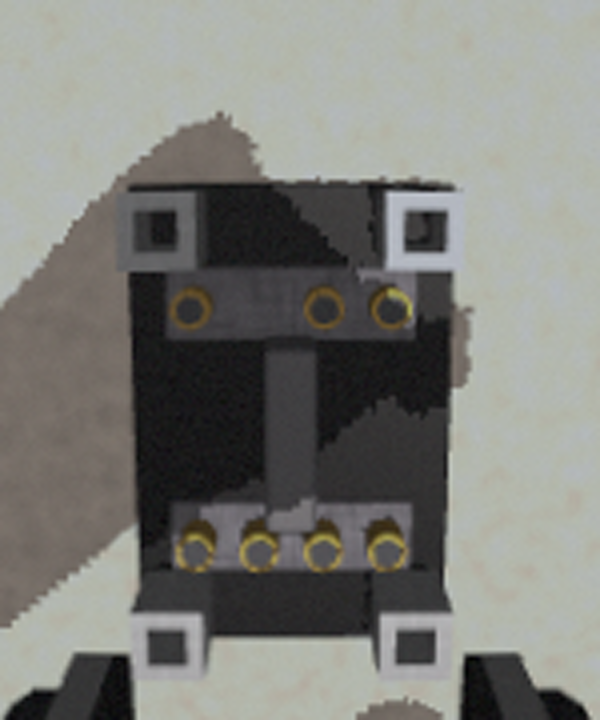

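Run:
```python
from m1 import *
c,th=trayfit([(158,231),(425,231),(415,646),(168,646)],4,(180,70))
F=frame(th,0);c=c-F.apply([0,.5,0])[:2];print(c)
go([c[0],c[1],65],th)
```

```text
fit [485.5 425.8] -0.212 res 0.8
[485.41954868 425.283521  ]
t 48.68 at [484.8 425.1 211.4] open 43.0 dp [   0.6    0.2 -146.4] w [ 0.0016  0.0022 -0.001 ] | n 4 per row [  0.15   0.04 -36.6 ] [ 0.0004  0.0005 -0.0002]
```

Emit:
apply_moves --moves "50 0.2 0 -36 0 0.001 0;50 0.2 0 -36 0.001 0.001 0;50 0.2 0 -37 0.001 0 -0.001;50 0 0 -37 0 0 0;50 0 0 0 0 0 0;50 0 0 0 0 0 0;50 0 0 0 0 0 0;50 0 0 -18 0 0 0;50 0 0 -12 0 0 0;50 0 0 -7 0 0 0;50 0 0 0 0 0 0;50 0 0 0 0 0 0;50 0 0 0 0 0 0;50 0 0 0 0 0 0;50 0 0 0 0 0 0;50 0 0 0 0 0 0"

```text
t: 50.02
ee_pos: [485.6, 425.3, 28.8]
eef_rot: [3.141, -0.001, 1.359]
wrist_force: [0.2, 0.1, -0.4]
opening: 42.6
```

Run:
```python
from m1 import *
go([485.4,425.3,21.5],-.212)
```

```text
t 50.07 at [485.5 425.3  28.7] open 42.9 dp [-0.1  0.  -7.2] w [-0.0006  0.0005 -0.0004] | n 1 per row [-0.14  0.   -7.16] [-0.0006  0.0005 -0.0004]
```

Emit:
apply_moves --moves "50 -0.1 0 -4 0 0 0;50 0 0 -3 0 0 0;50 0 0 0 0 0 0;50 0 0 0 0 0 0;50 0 0 0 0 0 0;0 0 0 0 0 0 0;0 0 0 0 0 0 0;0 0 0 0 0 0 0;0 0 0 0 0 0 0;0 0 0 0 0 0 0;0 0 0 0 0 0 0;0 0 0 0 0 0 0;0 0 0 0 0 0 0"

```text
t: 51.15
ee_pos: [485.5, 425.3, 21.5]
eef_rot: [3.141, -0.001, 1.359]
wrist_force: [0.6, -0.2, 1.3]
opening: 13.0
```

Emit:
apply_moves --moves "0 0 0 10 0 0 0;0 0 0 25 0 0 0;0 0 0 35 0 0 0;0 0 0 35 0 0 0;0 0 0 35 0 0 0;0 0 0 35 0 0 0;0 0 0 35 0 0 0;0 0 0 35 0 0 0;0 0 0 35 0 0 0;0 0 0 20 0 0 0;0 0 0 0 0 0 0;0 0 0 0 0 0 0;0 0 0 0 0 0 0;0 0 0 0 0 0 0"

```text
t: 52.32
ee_pos: [483.7, 424.2, 318.8]
eef_rot: [-3.139, 0.004, 1.359]
wrist_force: [-0.8, 0.3, -2.2]
opening: 13.1
```

Run:
```python
from m1 import *
go(indeck(-.3,0.6,11.3+132+65),DTH,TIL)
s,d=grab('wrist','w26.png')
crop('w26.png','w26c.png',150,360,80,330,3)
```

```text
t 52.37 at [483.9 424.3 318.8] open 12.6 dp [  87.4 -426.2  -28.7] w [-0.0219 -0.1759  0.1335] | n 12 per row [  7.29 -35.52  -2.39] [-0.0018 -0.0147  0.0111]
```

View pics/w26c.png

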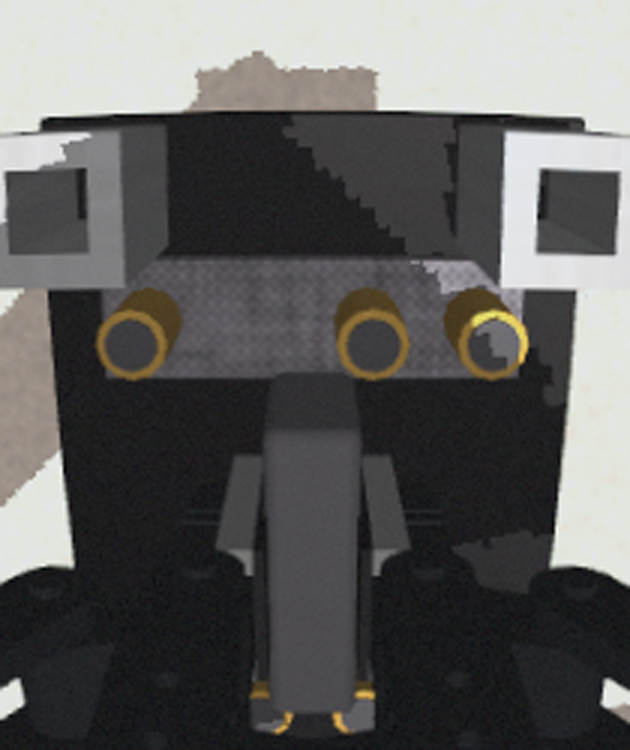

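Emit:
apply_moves --moves "0 7.3 -35.5 0 -0.002 -0.0147 0.011;0 7.3 -35.5 0 -0.002 -0.0147 0.011;0 7.3 -35.5 0 -0.002 -0.0147 0.011;0 7.3 -35.5 0 -0.002 -0.0147 0.011;0 7.3 -35.5 0 -0.002 -0.0147 0.011;0 7.3 -35.5 0 -0.002 -0.0147 0.011;0 7.3 -35.5 0 -0.002 -0.0147 0.011;0 7.3 -35.5 0 -0.002 -0.0147 0.011;0 7.3 -35.5 0 -0.002 -0.0147 0.011;0 7.3 -35.5 0 -0.002 -0.0147 0.011;0 7.3 -35.5 0 -0.002 -0.0147 0.011;0 7.3 -35.5 0 -0.002 -0.0147 0.011;0 0 0 0 0 0 0;0 0 0 0 0 0 0;0 0 0 0 0 0 0;0 0 0 0 0 0 0;0 0 0 0 0 0 0;0 0 0 0 0 0 0;0 0 0 0 0 0 0;0 0 0 0 0 0 0"

```text
t: 54.08
ee_pos: [572.9, -0.1, 321.3]
eef_rot: [2.964, -0.002, 1.493]
wrist_force: [-0.2, 0.3, -1.5]
opening: 13.0
```

Run:
```python
from h import *
go(indeck(-.3,1.2,11.4+132+20),DTH,TIL)
```

```text
t 54.08 at [ 5.729e+02 -1.000e-01  3.213e+02] open 13.0 dp [  6.3  -1.8 -75.4] w [-0.0019  0.0035 -0.0003] | n 2 per row [  3.16  -0.9  -37.7 ] [-0.0009  0.0017 -0.0002]
```

Emit:
apply_moves --moves "0 2 -0.6 -25 0 0.001 0;0 2 -0.6 -25 0 0.001 0;0 2 -0.6 -25 -0.001 0.001 0;0 0 0 0 0 0 0;0 0 0 0 0 0 0;0 0 0 0 0 0 0;0 0 0 0 0 0 0;0 0 0 0 0 0 0;0 0 0 0 0 0 0;0 0 0 0 0 0 0;0 0 0 0 0 0 0"

```text
t: 55.0
ee_pos: [579.0, -2.6, 246.8]
eef_rot: [2.966, -0.001, 1.492]
wrist_force: [-0.1, 1.1, -2.0]
opening: 13.0
```

Run:
```python
from m1 import *
print(tcploc()-[0,0,11.4])
go(indeck(-.3,1.2,11.4+132+12),DTH,TIL)
s,d=grab('scene','s27.png');crop('s27.png','s27c.png',180,300,80,200,6)
```

```text
[ -0.317187     0.45084965 152.8060496 ]
t 55.05 at [579.   -2.6 246.7] open 12.7 dp [ 1.6  0.6 -8.7] w [-0.001   0.0012  0.001 ] | n 1 per row [ 1.6   0.63 -8.67] [-0.001   0.0012  0.001 ]
```

View pics/s27c.png

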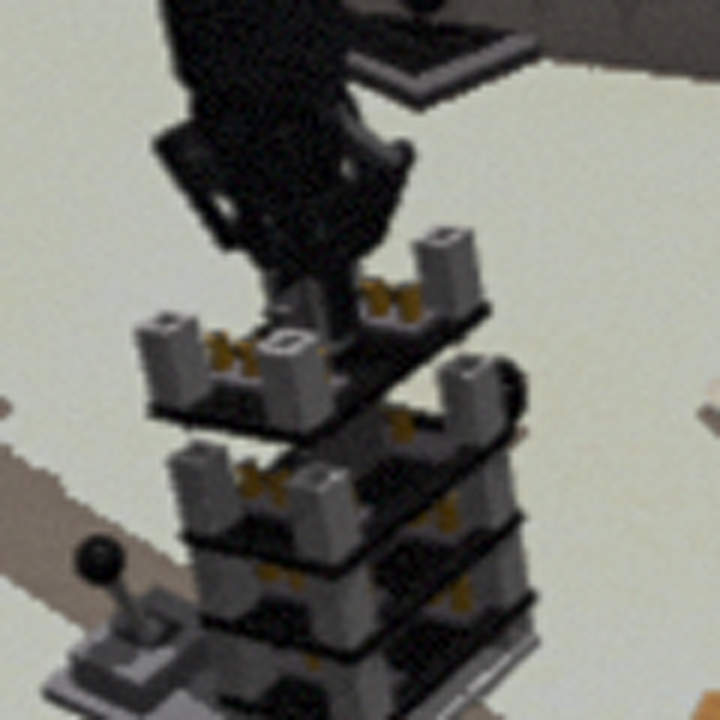

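Emit:
apply_moves --moves "0 0.8 0.3 -4 -0.001 0.001 0;0 0.8 0.3 -4.7 0 0 0;0 0 0 0 0 0 0;0 0 0 0 0 0 0;0 0 0 0 0 0 0;0 0 0 0 0 0 0;0 0 0 0 0 0 0"

```text
t: 55.68
ee_pos: [580.6, -2.1, 237.7]
eef_rot: [2.967, 0.0, 1.492]
wrist_force: [-0.1, -0.8, -2.4]
opening: 13.3
```

Run:
```python
from m1 import *
print(tcploc()-[0,0,11.4])
go(indeck(-.3,1.1,11.4+132+6),DTH,TIL)
```

```text
[ -0.32203439   1.05706813 143.73492799]
t 55.73 at [580.6  -2.1 237.7] open 12.7 dp [ 1.  -0.  -5.6] w [ 0.0002 -0.0001  0.0012] | n 1 per row [ 1.02 -0.04 -5.64] [ 0.0002 -0.0001  0.0012]
```

Emit:
apply_moves --moves "0 0.5 0 -3 0 0 0.001;0 0.5 0 -2.6 0 0 0;0 0 0 0 0 0 0;0 0 0 0 0 0 0;0 0 0 0 0 0 0"

```text
t: 56.15
ee_pos: [581.5, -2.1, 231.9]
eef_rot: [2.968, 0.0, 1.493]
wrist_force: [-0.2, -0.2, -2.0]
opening: 13.4
```

Emit:
apply_moves --moves "0 0.35 0 -2 0 0 0;0 0 0 0 0 0 0;0 0 0 0 0 0 0;0 0 0 0 0 0 0"

```text
t: 56.48
ee_pos: [581.9, -2.1, 230.0]
eef_rot: [2.967, 0.0, 1.493]
wrist_force: [0.2, 0.7, -2.1]
opening: 13.3
```

Emit:
apply_moves --moves "0 0.35 0 -2 0 0 0;0 0 0 0 0 0 0;0 0 0 0 0 0 0;0 0 0 0 0 0 0"

```text
t: 56.82
ee_pos: [582.2, -2.1, 228.0]
eef_rot: [2.967, 0.0, 1.493]
wrist_force: [0.2, 0.2, -1.3]
opening: 13.0
```

Emit:
apply_moves --moves "0 0.3 0 -1.5 0 0 0;0 0 0 0 0 0 0;0 0 0 0 0 0 0;0 0 0 0 0 0 0"

```text
t: 57.15
ee_pos: [582.8, -2.1, 226.7]
eef_rot: [2.967, 0.0, 1.493]
wrist_force: [-0.7, -0.8, -1.7]
opening: 13.0
```

Run:
```python
from m1 import *
print(tcploc()-[0,0,11.4])
```

```text
[-9.18382021e-02  1.29018109e+00  1.32518420e+02]
```

Emit:
apply_moves --moves "0 0.1 0 -1 0 0 0;0 0 0 0 0 0 0;0 0 0 0 0 0 0;0 0 0 0 0 0 0"

```text
t: 57.53
ee_pos: [582.9, -2.1, 226.7]
eef_rot: [2.967, -0.001, 1.493]
wrist_force: [-3.8, 0.6, 7.8]
opening: 12.7
```

Emit:
apply_moves --moves "0 0.1 0 -1 0 0 0;0 0 0 0 0 0 0;0 0 0 0 0 0 0;0 0 0 0 0 0 0"

```text
t: 57.87
ee_pos: [582.9, -2.1, 226.6]
eef_rot: [2.967, -0.001, 1.493]
wrist_force: [-6.2, 0.0, 14.6]
opening: 12.9
```

Run:
```python
from m1 import *
print(tcploc()-[0,0,11.4])
```

```text
[2.83264126e-02 1.30011941e+00 1.32421217e+02]
```

Emit:
apply_moves --moves "15 0 0 0 0 0 0;25 0 0 0 0 0 0;40 0 0 0 0 0 0;50 0 0 0 0 0 0;50 0 0 0 0 0 0;50 -3.5 0 20 0 0 0;50 -6 0 34 0 0 0;50 -6 0 34 0 0 0;50 0 0 0 0 0 0;50 0 0 0 0 0 0;50 0 0 0 0 0 0;50 0 0 0 0 0 0"

```text
t: 58.92
ee_pos: [566.3, -1.8, 311.0]
eef_rot: [2.97, 0.001, 1.493]
wrist_force: [0.7, 0.5, -0.1]
opening: 42.6
```

Run:
```python
from m1 import *
s,d=grab('wrist','w28.png')
s,d=grab('top','t28.png')
go([458.3,216.5,210],-.069)
```

```text
t 59.07 at [566.5  -2.  311.1] open 43.2 dp [-108.2  218.5 -101.1] w [0.0137 0.1711 0.009 ] | n 7 per row [-15.46  31.22 -14.44] [0.002  0.0244 0.0013]
```

View pics/t28.png

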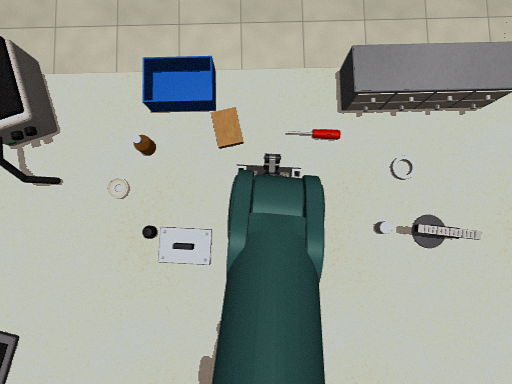

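View pics/w28.png

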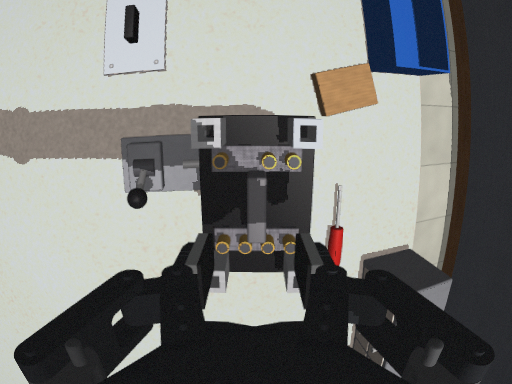

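Emit:
apply_moves --moves "50 -15.5 31.2 0 0.002 0.0244 0.001;50 -15.5 31.2 0 0.002 0.0244 0.001;50 -15.5 31.2 0 0.002 0.0244 0.001;50 -15.5 31.2 -10 0.002 0.0244 0.001;50 -15.5 31.2 -15 0.002 0.0244 0.001;50 -15.5 31.2 -20 0.002 0.0244 0.001;50 -15.2 31.2 -25 0.002 0.0244 0.001;50 0 0 -30 0 0 0;50 0 0 0 0 0 0;50 0 0 0 0 0 0;50 0 0 0 0 0 0;50 0 0 0 0 0 0;50 0 0 0 0 0 0;50 0 0 0 0 0 0;50 0 0 0 0 0 0;50 0 0 0 0 0 0"

```text
t: 60.4
ee_pos: [459.7, 215.4, 213.7]
eef_rot: [3.138, -0.002, 1.499]
wrist_force: [0.5, 0.3, -0.3]
opening: 42.8
```

Run:
```python
from m1 import *
s,d=grab('wrist','w29.png');crop('w29.png','w29c.png',180,330,70,250,4);print(s['ee_pos'],s['eef_rot'])
```

```text
[459.57358425 215.48507593 213.57538599] [ 3.13825906e+00 -1.56491443e-03  1.49945012e+00]
```

View pics/w29c.png

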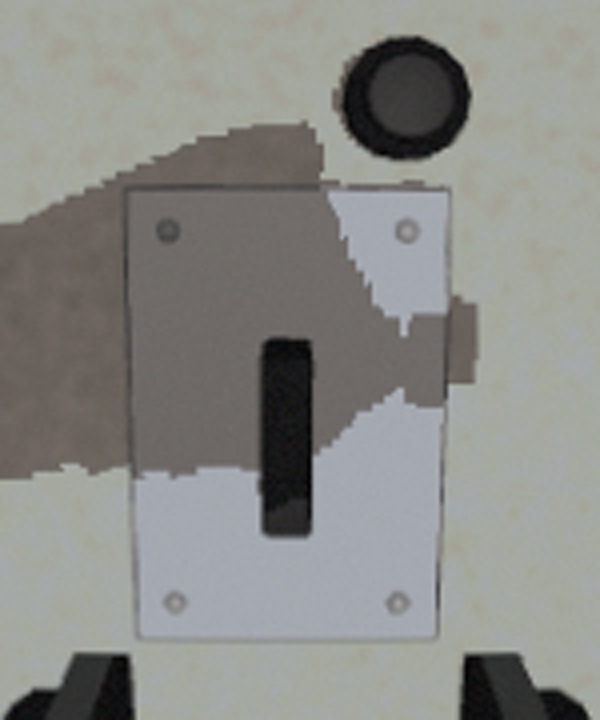

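Run:
```python
from m1 import *
c,th=trayfit([(167,231),(407,231),(398,603),(175,603)],4,(180,70),16)
s=sense();d=optics.grab_frame('wrist')
Q=[wonplane(s,d,u,v,[0,0,16],[0,0,1.]) for u,v in px([(126,187),(450,188),(438,640),(138,638)],4,(180,70))]
print(fit(Q,[(46,68),(46,-68),(-46,-68),(-46,68)]))
F=frame(th,0);c=c-F.apply([0,.5,0])[:2];print(c)
go([c[0],c[1],65],th)
```

```text
fit [458.5 214.8] -0.074 res 0.4
(array([458.83893202, 215.13740353]), np.float64(-0.07377001265047724), np.float64(0.31466535470097057))
[458.45967975 214.27686059]
t 60.65 at [459.3 215.6 213.2] open 42.9 dp [  -0.9   -1.3 -148.2] w [-0.0008  0.0028 -0.0025] | n 4 per row [ -0.22  -0.32 -37.05] [-0.0002  0.0007 -0.0006]
```

Emit:
apply_moves --moves "50 -0.3 -0.3 -37 0 0.001 -0.001;50 -0.3 -0.3 -37 0 0.001 -0.001;50 -0.2 -0.3 -37 0 0.001 0;50 0 0 -37 0 0 0;50 0 0 0 0 0 0;50 0 0 0 0 0 0;50 0 0 0 0 0 0;50 0 0 -18 0 0 0;50 0 0 -12 0 0 0;50 0 0 -7 0 0 0;50 0 0 0 0 0 0;50 0 0 0 0 0 0;50 0 0 0 0 0 0;50 0 0 0 0 0 0;50 0 0 0 0 0 0;50 0 0 0 0 0 0"

```text
t: 61.98
ee_pos: [458.8, 214.8, 28.6]
eef_rot: [3.141, -0.001, 1.498]
wrist_force: [-0.5, 0.3, -0.1]
opening: 43.0
```

Run:
```python
from m1 import *
go([458.6,214.6,21.5],-.074)
```

```text
t 62.03 at [458.7 214.7  28.5] open 42.6 dp [-0.1 -0.1 -7. ] w [-0.001   0.0003 -0.0009] | n 1 per row [-0.13 -0.12 -6.95] [-0.001   0.0003 -0.0009]
```

Emit:
apply_moves --moves "50 -0.1 -0.1 -4 0 0 -0.001;50 0 0 -3 0 0 0;50 0 0 0 0 0 0;50 0 0 0 0 0 0;50 0 0 0 0 0 0;0 0 0 0 0 0 0;0 0 0 0 0 0 0;0 0 0 0 0 0 0;0 0 0 0 0 0 0;0 0 0 0 0 0 0;0 0 0 0 0 0 0;0 0 0 0 0 0 0;0 0 0 0 0 0 0"

```text
t: 63.12
ee_pos: [458.8, 214.5, 21.3]
eef_rot: [3.141, -0.001, 1.496]
wrist_force: [0.3, -0.1, 2.1]
opening: 13.3
```

Emit:
apply_moves --moves "0 0 0 10 0 0 0;0 0 0 25 0 0 0;0 0 0 35 0 0 0;0 0 0 35 0 0 0;0 0 0 35 0 0 0;0 0 0 35 0 0 0;0 0 0 35 0 0 0;0 0 0 35 0 0 0;0 0 0 35 0 0 0;0 0 0 35 0 0 0;0 0 0 20 0 0 0;0 0 0 0 0 0 0;0 0 0 0 0 0 0;0 0 0 0 0 0 0;0 0 0 0 0 0 0"

```text
t: 64.37
ee_pos: [456.8, 213.9, 354.2]
eef_rot: [-3.138, 0.002, 1.497]
wrist_force: [-0.0, 0.6, -1.7]
opening: 12.9
```

Run:
```python
from m1 import *
go(indeck(-.2,0.6,11.4+176+60),DTH,TIL)
s,d=grab('wrist','w30.png')
crop('w30.png','w30c.png',130,380,60,330,2.8)
```

```text
t 64.42 at [457.1 213.9 354.2] open 13.2 dp [ 107.6 -215.3  -25.6] w [-0.0116 -0.1778 -0.0037] | n 7 per row [ 15.38 -30.75  -3.66] [-0.0017 -0.0254 -0.0005]
```

View pics/w30c.png

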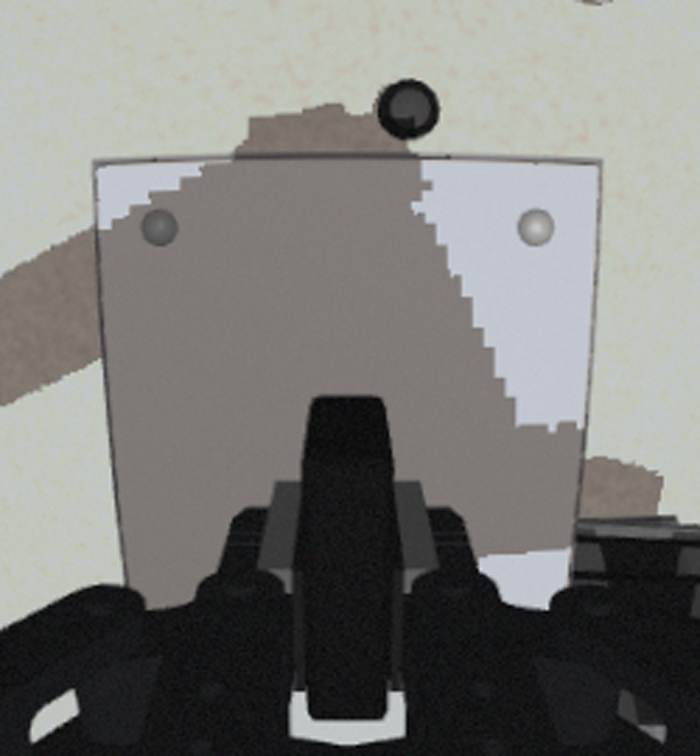

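Run:
```python
from m1 import *
held([(160,228),(536,228)],2.8,(130,60),5.3)
held([(93,160),(602,160)],2.8,(130,60),5.3)
held([(347,463),(347,718)],2.8,(130,60),11.3-40)
print('trayA/B rib');held([(312,430),(312,712)],3,(150,80),11.4-40)
```

```text
tool [ 55.9 -32.    5.3]
tool [55.9 35.   5.3]
tool [ 68.7 -44.1   5.3]
tool [68.7 46.9  5.3]
tool [ 24.8   1.3 -28.7]
tool [-21.7   1.3 -28.7]
trayA/B rib
tool [ 25.6   1.3 -28.6]
tool [-22.4   1.3 -28.6]
```

Emit:
apply_moves --moves "0 15.4 -30.8 0 -0.0017 -0.0254 0;0 15.4 -30.8 0 -0.0017 -0.0254 0;0 15.4 -30.8 0 -0.0017 -0.0254 0;0 15.4 -30.8 0 -0.0017 -0.0254 -0.001;0 15.4 -30.8 0 -0.0017 -0.0254 -0.001;0 15.4 -30.8 0 -0.0017 -0.0254 -0.001;0 15.4 -30.8 0 -0.0017 -0.0254 -0.001;0 0 0 0 0 0 0;0 0 0 0 0 0 0;0 0 0 0 0 0 0;0 0 0 0 0 0 0;0 0 0 0 0 0 0;0 0 0 0 0 0 0;0 0 0 0 0 0 0;0 0 0 0 0 0 0"

```text
t: 65.97
ee_pos: [566.2, -0.4, 356.1]
eef_rot: [2.964, -0.002, 1.494]
wrist_force: [-0.6, 0.4, -1.9]
opening: 12.9
```

Run:
```python
from h import *
go(indeck(0,.6,11.3+176+20),DTH,TIL)
```

```text
t 65.97 at [ 5.662e+02 -4.000e-01  3.561e+02] open 12.9 dp [  5.6  -1.5 -67. ] w [-0.0021  0.0035 -0.0014] | n 2 per row [  2.82  -0.77 -33.49] [-0.0011  0.0017 -0.0007]
```

Emit:
apply_moves --moves "0 1.9 -0.5 -22 0 0.001 0;0 1.9 -0.5 -22 -0.001 0.001 0;0 1.8 -0.5 -23 -0.001 0.001 -0.001;0 0 0 0 0 0 0;0 0 0 0 0 0 0;0 0 0 0 0 0 0;0 0 0 0 0 0 0;0 0 0 0 0 0 0;0 0 0 0 0 0 0;0 0 0 0 0 0 0;0 0 0 0 0 0 0"

```text
t: 66.88
ee_pos: [572.0, -2.5, 289.6]
eef_rot: [2.966, -0.0, 1.492]
wrist_force: [-0.1, 0.3, -1.9]
opening: 13.0
```

Run:
```python
from m1 import *
print(tcploc()-[0,0,11.3])
go(indeck(0,.6,11.3+176+12),DTH,TIL)
s,d=grab('scene','s31.png');crop('s31.png','s31c.png',180,300,60,180,6)
```

```text
[2.35830096e-01 1.02528816e-02 1.96291494e+02]
t 66.93 at [572.   -2.5 289.5] open 13.0 dp [ 1.2  0.5 -8.2] w [-0.0002  0.0011  0.0008] | n 1 per row [ 1.25  0.49 -8.21] [-0.0002  0.0011  0.0008]
```

View pics/s31c.png

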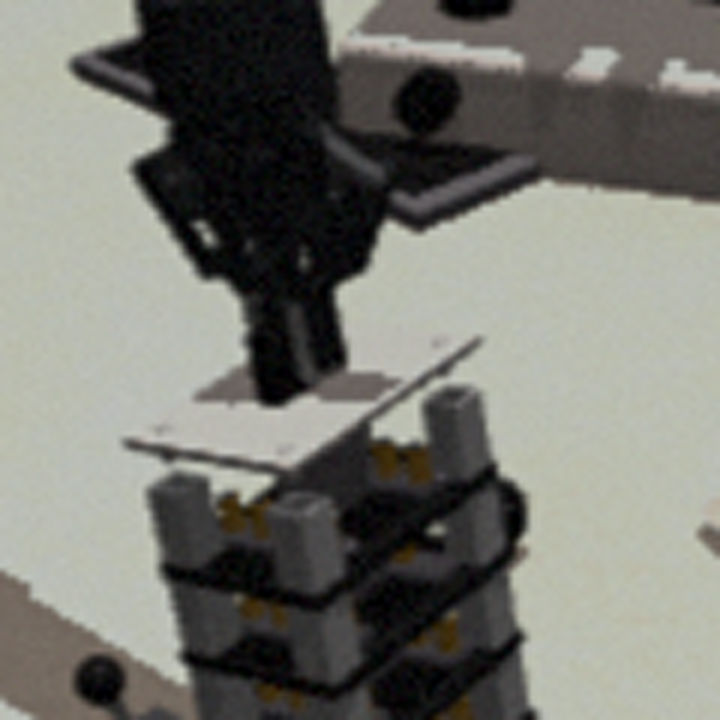

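Emit:
apply_moves --moves "0 0.6 0.3 -4 0 0.001 0.001;0 0.6 0.3 -4 0 0 0;0 0 0 0 0 0 0;0 0 0 0 0 0 0;0 0 0 0 0 0 0;0 0 0 0 0 0 0;0 0 0 0 0 0 0"

```text
t: 67.57
ee_pos: [573.2, -2.0, 281.2]
eef_rot: [2.967, 0.0, 1.493]
wrist_force: [-1.0, 0.1, -2.0]
opening: 12.9
```

Run:
```python
from m1 import *
print(tcploc()-[0,0,11.3])
go(indeck(0,.6,11.3+176+6),DTH,TIL)
```

```text
[-6.05420433e-02  6.33505200e-01  1.87994729e+02]
t 67.62 at [573.2  -2.  281.3] open 13.4 dp [ 1.1 -0.1 -5.9] w [-0.     -0.0002 -0.0002] | n 1 per row [ 1.09 -0.12 -5.89] [-0.     -0.0002 -0.0002]
```

Emit:
apply_moves --moves "0 0.5 0 -3 0 0 0;0 0.5 0 -2.8 0 0 0;0 0 0 0 0 0 0;0 0 0 0 0 0 0;0 0 0 0 0 0 0"

```text
t: 68.03
ee_pos: [574.0, -2.0, 275.2]
eef_rot: [2.968, 0.0, 1.493]
wrist_force: [0.7, 0.6, -0.6]
opening: 13.3
```

Emit:
apply_moves --moves "0 0.35 0 -2 0 0 0;0 0 0 0 0 0 0;0 0 0 0 0 0 0;0 0 0 0 0 0 0"

```text
t: 68.37
ee_pos: [574.4, -1.9, 273.3]
eef_rot: [2.967, 0.0, 1.493]
wrist_force: [-0.3, 0.6, -2.1]
opening: 13.0
```

Emit:
apply_moves --moves "0 0.35 0 -2 0 0 0;0 0 0 0 0 0 0;0 0 0 0 0 0 0;0 0 0 0 0 0 0"

```text
t: 68.7
ee_pos: [574.8, -2.0, 271.3]
eef_rot: [2.968, 0.0, 1.493]
wrist_force: [0.4, -0.7, -2.3]
opening: 13.2
```

Emit:
apply_moves --moves "0 0.2 0 -1.2 0 0 0;0 0 0 0 0 0 0;0 0 0 0 0 0 0;0 0 0 0 0 0 0"

```text
t: 69.03
ee_pos: [575.0, -2.0, 270.1]
eef_rot: [2.967, 0.0, 1.493]
wrist_force: [0.4, -0.2, -1.9]
opening: 12.9
```

Emit:
apply_moves --moves "0 0.1 0 -1 0 0 0;0 0 0 0 0 0 0;0 0 0 0 0 0 0;0 0 0 0 0 0 0"

```text
t: 69.37
ee_pos: [575.2, -2.0, 269.9]
eef_rot: [2.967, -0.001, 1.493]
wrist_force: [-4.5, 1.8, 5.6]
opening: 12.8
```

Run:
```python
from m1 import *
print(tcploc()-[0,0,11.3])
```

```text
[-7.52788144e-02  7.86434227e-01  1.76429269e+02]
```

Emit:
apply_moves --moves "0 0.1 0 -0.8 0 0 0;0 0 0 0 0 0 0;0 0 0 0 0 0 0;0 0 0 0 0 0 0;15 0 0 0 0 0 0;25 0 0 0 0 0 0;40 0 0 0 0 0 0;50 0 0 0 0 0 0;50 0 0 0 0 0 0;50 -3.5 0 20 0 0 0;50 -6 0 34 0 0 0;50 -6 0 34 0 0 0;50 0 0 0 0 0 0;50 0 0 0 0 0 0;50 0 0 0 0 0 0;50 0 0 0 0 0 0"

```text
t: 70.75
ee_pos: [558.9, -1.7, 355.0]
eef_rot: [2.97, 0.001, 1.493]
wrist_force: [0.4, -0.3, -0.9]
opening: 42.6
```

Run:
```python
from m1 import *
s,d=grab('wrist','w32.png')
s,d=grab('scene','s32.png');crop('s32.png','s32c.png',170,300,90,240,5)
go([457,-80,345],DTH,TIL)
p=indeck(-150,0,0);print(p)
```

```text
t 70.9 at [559.1  -2.  355. ] open 43.1 dp [-102.1  -78.   -10. ] w [ 0.0008 -0.0028 -0.0001] | n 4 per row [-25.52 -19.51  -2.51] [ 0.0002 -0.0007 -0.    ]
[460.40797704   6.2105707   58.95277335]
```

View pics/s32c.png

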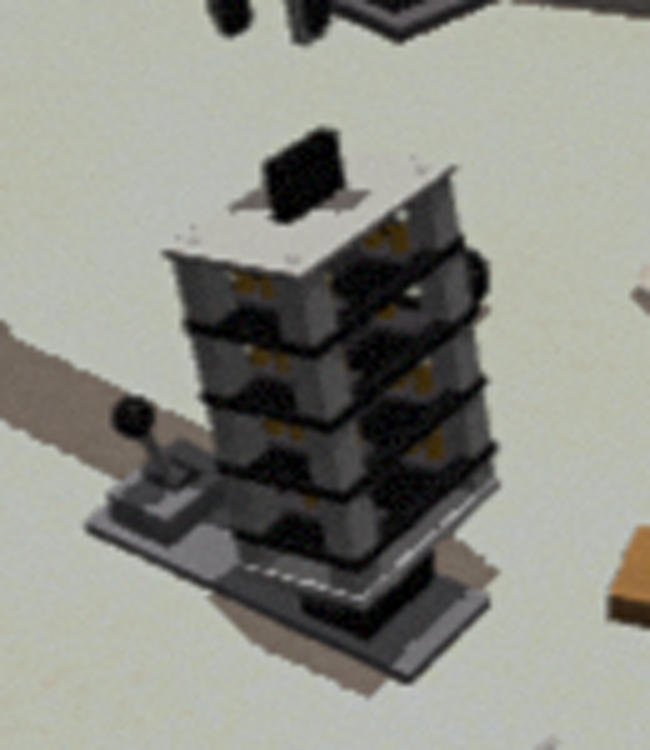

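View pics/w32.png

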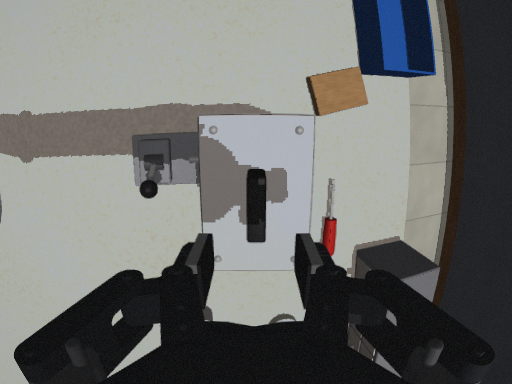

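Emit:
apply_moves --moves "0 -25.5 -19.5 0 0 0 0;0 -25.5 -19.5 0 0 0 0;0 -25.5 -19.5 0 0 0 0;0 -25.5 -19.5 0 0 0 0;0 0 0 -35 0 0 0;0 0 0 -35 0 0 0;0 0 0 -35 0 0 0;0 0 0 -35 0 0 0;0 0 0 -35 0 0 0;0 0 0 0 0 0 0;0 0 0 0 0 0 0;0 0 0 0 0 0 0;0 0 0 0 0 0 0;0 0 0 0 0 0 0;0 0 0 0 0 0 0"

```text
t: 72.15
ee_pos: [458.9, -79.7, 183.0]
eef_rot: [2.964, -0.001, 1.494]
wrist_force: [0.0, -0.4, -0.9]
opening: 0.1
```

Run:
```python
from m1 import *
go([458,-75,86],DTH,TIL)
s,d=grab('wrist','w33.png')
print(s['joint_pos'])
s,d=grab('top','t33.png');crop('t33.png','t33c.png',220,320,150,280,5)
```

```text
t 72.2 at [458.6 -79.7 182.8] open 0.0 dp [ -0.6   4.7 -96.8] w [-0.0003  0.0027 -0.0009] | n 3 per row [ -0.21   1.56 -32.25] [-0.0001  0.0009 -0.0003]
[-0.3355262   0.32886187  0.5142641   2.35020102 -0.4987227   0.36446229
  0.51948974]
```

View pics/w33.png

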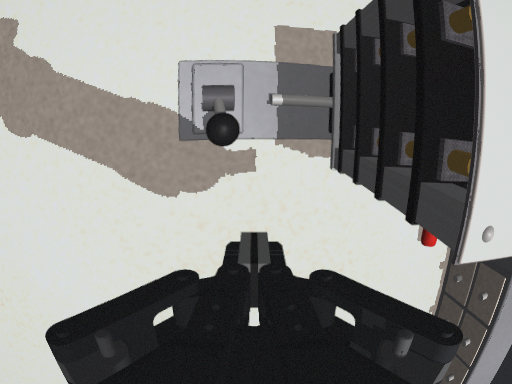

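Run:
```python
from m1 import *
s=sense();d=optics.grab_frame('wrist')
print(wonplane(s,d,222,129,[0,0,96],[0,0,1.]))
```

```text
[454.62722631 -21.24021753  96.        ]
```

Emit:
apply_moves --moves "0 0 0 -30 0 0 0;0 0 0 -30 0 0 0;0 0 0 0 0 0 0;0 0 0 0 0 0 0;0 0 0 0 0 0 0;0 0 0 0 0 0 0"

```text
t: 72.9
ee_pos: [458.6, -80.6, 122.7]
eef_rot: [2.965, 0.001, 1.492]
wrist_force: [1.3, -0.4, 0.6]
opening: -0.0
```

Run:
```python
from m1 import *
print(sense()['joint_pos']);go([458,-75,86],DTH,TIL)
```

```text
[-0.14191374  0.43503209  0.28180207  2.39039214 -0.6738522   0.1950501
  0.68007212]
t 72.95 at [458.6 -80.4 122.8] open 0.1 dp [ -0.6   5.4 -36.8] w [0.0011 0.0023 0.0001] | n 1 per row [ -0.64   5.4  -36.75] [0.0011 0.0023 0.0001]
```

Run:
```python
from m1 import *
go([458,-75,122],DTH,0.05)
```

```text
t 73.0 at [458.6 -80.2 122.7] open -0.1 dp [-0.6  5.2 -0.7] w [ 0.0106  0.1264 -0.0002] | n 2 per row [-0.29  2.59 -0.35] [ 0.0053  0.0632 -0.0001]
```

Emit:
apply_moves --moves "0 0 1.5 0 0.0035 0.042 0;0 0 1.5 0 0.0035 0.042 0;0 0 1.5 0 0.0035 0.042 0;0 0 0 -12 0 0 0;0 0 0 -12 0 0 0;0 0 0 -12 0 0 0;0 0 0 0 0 0 0;0 0 0 0 0 0 0;0 0 0 0 0 0 0;0 0 0 0 0 0 0;0 0 0 0 0 0 0"

```text
t: 73.92
ee_pos: [458.1, -75.5, 86.1]
eef_rot: [3.092, -0.001, 1.493]
wrist_force: [0.1, -0.7, 0.7]
opening: -0.4
```

Run:
```python
from m1 import *
print(sense()['joint_pos']);go([458,-50,86],DTH,0.05)
s,d=grab('wrist','w34.png')
s,d=grab('scene','s34.png');crop('s34.png','s34c.png',130,300,90,240,4.5)
```

```text
[-0.19401721  0.54469564  0.34842202  2.3318892  -0.6478233   0.30054908
  0.64640886]
t 73.97 at [458.1 -75.5  86. ] open -0.2 dp [-0.1 25.5  0. ] w [-0.0006 -0.0009 -0.0002] | n 1 per row [-9.00e-02  2.55e+01  2.00e-02] [-0.0006 -0.0009 -0.0002]
```

View pics/w34.png

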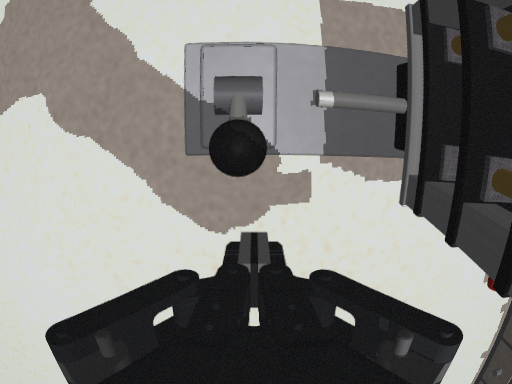

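View pics/s34c.png

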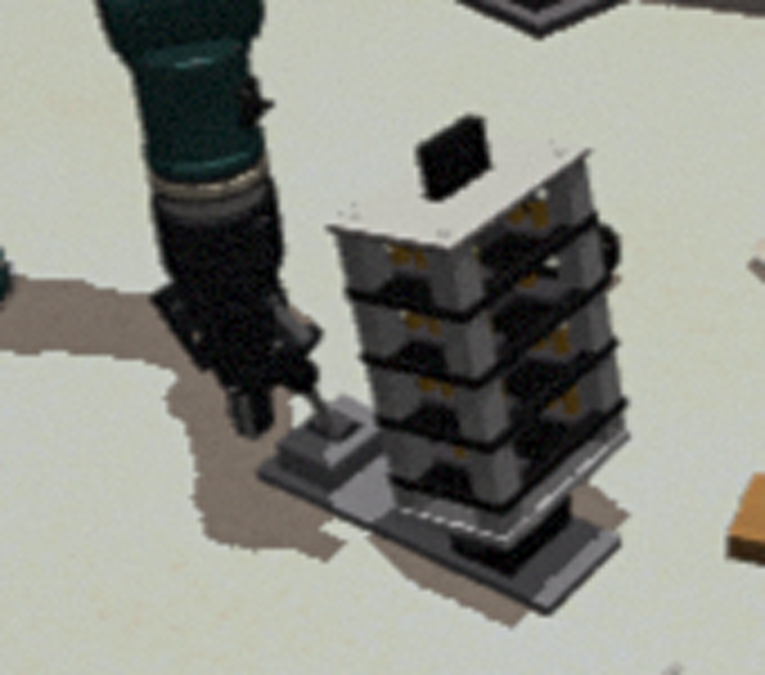

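Emit:
apply_moves --moves "0 -1.5 10 0 0 0 0;0 -1 10 0 0 0 0;0 0.3 5 0 0 0 0;0 0.3 4 0 0 0 0;0 0.3 4 0 0 0 0;0 0.3 4 0 0 0 0;0 0.3 4 0 0 0 0;0 0.3 4 0 0 0 0;0 0.3 4 0 0 0 0;0 0.3 4 0 0 0 0;0 0.3 4 0 0 0 0;0 0 0 0 0 0 0;0 0 0 0 0 0 0;0 0 0 0 0 0 0"

```text
t: 75.23
ee_pos: [457.8, -18.1, 85.3]
eef_rot: [3.094, -0.001, 1.493]
wrist_force: [0.3, 0.5, -0.6]
opening: -0.2
```

Run:
```python
from m1 import *
print(sense()['wrist_force'])
s,d=grab('wrist','w35.png')
```

```text
[ 0.22074883  0.50066773 -1.10787563]
```

View pics/w35.png

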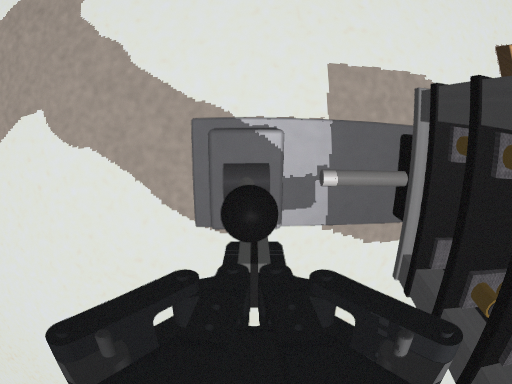

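Emit:
apply_moves --moves "0 0.3 4 0 0 0 0;0 0.3 4 0 0 0 0;0 0.3 4 0 0 0 0;0 0.3 4 0 0 0 0;0 0.3 4 0 0 0 0;0 0.3 4 0 0 0 0;0 0.3 4 0 0 0 0;0 0 0 0 0 0 0;0 0 0 0 0 0 0;0 0 0 0 0 0 0"

```text
t: 76.17
ee_pos: [459.9, 9.8, 85.3]
eef_rot: [3.094, -0.001, 1.493]
wrist_force: [-0.5, -0.8, -0.2]
opening: 0.0
```

Emit:
apply_moves --moves "0 0.2 3 0 0 0 0;0 0 0 0 0 0 0;0 0 0 0 0 0 0"

```text
t: 76.42
ee_pos: [460.1, 12.7, 85.4]
eef_rot: [3.094, -0.001, 1.493]
wrist_force: [0.5, 0.6, 0.1]
opening: -0.2
```

Emit:
apply_moves --moves "0 0.2 3 0 0 0 0;0 0 0 0 0 0 0;0 0 0 0 0 0 0"

```text
t: 76.67
ee_pos: [460.4, 15.7, 85.3]
eef_rot: [3.094, -0.001, 1.493]
wrist_force: [-0.0, 0.2, -0.8]
opening: -0.3
```

Emit:
apply_moves --moves "0 0.2 2 0 0 0 0;0 0 0 0 0 0 0;0 0 0 0 0 0 0"

```text
t: 76.92
ee_pos: [460.4, 16.1, 85.3]
eef_rot: [3.093, 0.001, 1.491]
wrist_force: [-0.7, -4.4, -0.6]
opening: -0.1
```

Run:
```python
from m1 import *
print(sense()['wrist_force'])
s,d=grab('wrist','w36.png')
```

```text
[-0.40297013 -5.52653784 -0.9593468 ]
```

View pics/w36.png

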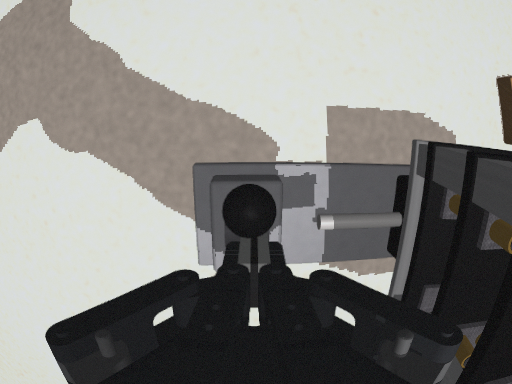

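Emit:
apply_moves --moves "0 0.1 2 0 0 0 0;0 0 0 0 0 0 0;0 0 0 0 0 0 0;0 0 0 0 0 0 0"

```text
t: 77.35
ee_pos: [460.5, 16.3, 85.4]
eef_rot: [3.092, 0.003, 1.49]
wrist_force: [-1.2, -9.0, 0.4]
opening: 0.1
```

Emit:
apply_moves --moves "0 -0.5 -8 0 0 0 0;0 -1 -15 0 0 0 0;0 -1.5 -20 0 0 0 0;0 -1.5 -20 0 0 0 0;0 -1.5 -25 0 0 0 0;0 0 0 30 0 0 0;0 0 0 35 0 0 0;0 0 0 35 0 0 0;0 0 -20 35 0 0 0;0 0 -35 20 0 0 0;0 0 -38 0 0 0 0;0 0 -38 0 0 0 0;0 0 -38 0 0 0 0;0 0 0 0 0 0 0;0 0 0 0 0 0 0;0 0 0 0 0 0 0;0 0 0 0 0 0 0"

```text
t: 78.77
ee_pos: [454.8, -235.2, 239.9]
eef_rot: [3.095, -0.003, 1.496]
wrist_force: [0.7, 0.0, 0.0]
opening: 0.0
```

Run:
```python
from m1 import *
s,d=grab('wrist','w37.png');print(s['ee_pos'],s['joint_velocities'].round(3) if hasattr(s['joint_velocities'],'round') else 0)
s,d=grab('scene','s37.png');
s,d=grab('top','t37.png');im=cv2.imread('pics/t37.png');cv2.imwrite('pics/t37c.png',cv2.resize(im[130:280,90:490],None,fx=2,fy=2,interpolation=cv2.INTER_CUBIC))
crop('s37.png','s37c.png',50,330,90,320,2.8)
```

```text
[ 454.90954039 -235.11390772  239.92461029] [-0.008 -0.     0.007  0.001  0.004 -0.004  0.001]
```

View pics/s37c.png

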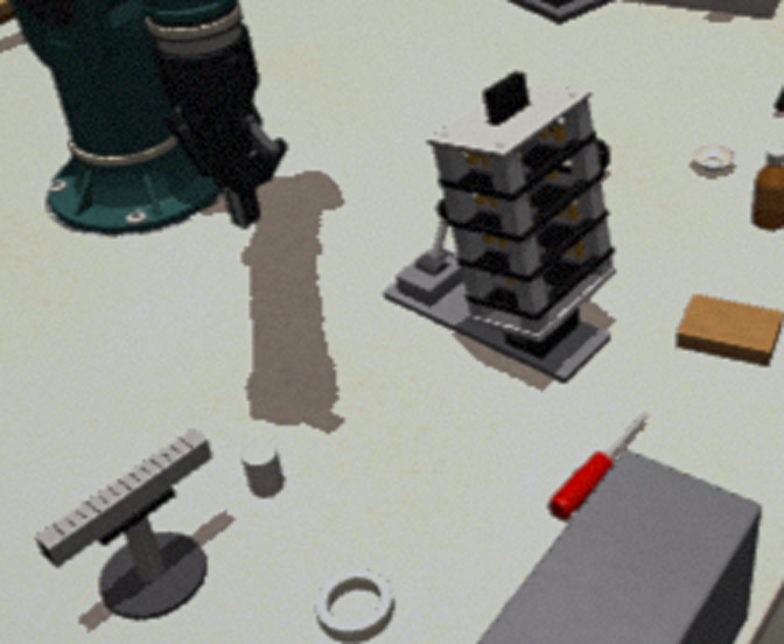

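View pics/t37c.png

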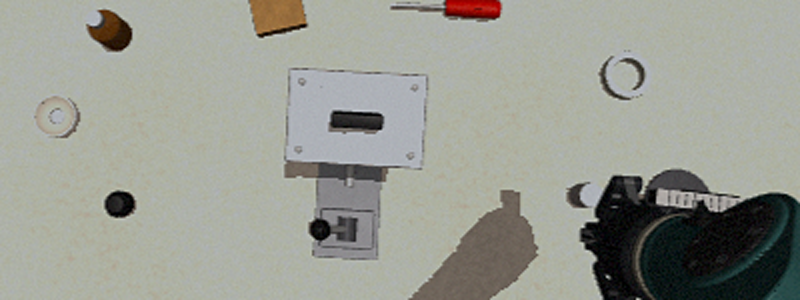

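Run:
```python
from m1 import *
d=optics.grab_frame('top')
print(onz(d,249.3,244.6,93))
from workcell import sign_off
print(sense()['wrist_force']); print(sign_off())
```

```text
[458.08193907  41.53850704  93.        ]
[ 0.41089392 -0.188793   -1.2430586 ]
the job is handed in; nothing more can be done
None
```

The whole job is done and handed in, at about 79 s of the 210 s allowed. The bar is on its rest. All four trays and the cover are stacked on the slope, and the lever is at its locked stop.

**Bar:** It lies level on the rest pad. In the close view just after release it overhung the pad equally at both ends. The final view shows it still there.

**Trays and cover:**
- All five went in without jamming. The heights at which they stopped were 0.6, 44.3, 88.4, 132.4 and 176.4 mm, against the expected 0, 44, 88, 132 and 176 mm.
- I pressed each tray down with about 10 to 15 N. The cover gave 6 N at its last reading and got one more small push before release.
- The last scene picture shows the plates square, with no gaps.

**Lever:** I pushed it until it stopped, with the force rising to 9 N. The top camera then put the knob at y = 41.5 mm, against about 40 mm expected at the locked stop.

**Bystanders:** All seven stand where they were in the last pictures, and the gripper was clear of everything.

**Checks that disagreed:**
- The first wrist-camera fit of the stand was about 8 mm out because the arm was still settling, so I retook it.
- After that, the wrist and top cameras still differed by 2 to 3 mm. Viewing the stand from two tool angles settled it, and the clean insertions agreed with that result.
- One tray was found about 12 mm from its first measured place early in the run. I re-measured it before gripping.

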